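# Pack the mate kit and lock its tray

### The job

Pack the copper bombilla away in the wooden kit box: swing the cantilever tray up and over until it rests open on the side away from the lock, lay the bombilla in the compartment underneath, and swing the tray back down fully closed without letting it drop. Then take the orange-handled key from its stand and use its blade (not the fingers) to turn the brass slotted cam lock on the sloping ledge clockwise to its stop, where its red tongue points at the tray. Finally put the key back upright in its stand, blade down, and leave the mate, jar and dish where they are.

Things in the scene. Friction and masses are not known exactly. Their poses are not given: they have to be found in the camera images.
- kit_box: Fixed wooden box 120 (x) x 212 (y) x 60 mm high under the tray. Origin: centre of its underside, on the work surface; z up, -x its front, facing roughly the robot's left. Inside 108 x 200 mm, floor 6 mm up; on two 14 mm high cork ribs (along x, at y = +-50 mm) the bombilla lies along y, axis 26 mm above the work surface. In front, out to x = -143 mm, a steel-faced ledge 110 mm wide rises at 30 degrees to the box.
- tray_arm (a joint): Angle a of the tray's 100 mm arms: 0 closed (tray on the box's rim), 1.66 fully open, both at stops. The tray stays level and travels on an arc: from closed, all its points shift along box +x by 100*(cos(140deg - a) - cos(140deg)) mm and up by 100*(sin(140deg - a) - sin(140deg)) mm (open: 147 back, 6 up; top: 36 up). No friction: its weight (0.35 kg) rests it at either stop.
- tray_handle (a point): Middle of the tray's copper handle: level bar 12 mm thick, 100 mm long along y, a post at each end. Axes as the box's. When closed it is 129 mm above the work surface and 30 mm in front of the box's middle. The tray (116 x 206 x 30 mm) has its walls' tops 38 mm below this point.
- bombilla_mid (a point): Middle, on the axis, of the loose copper straw: round tube 12 mm thick along its x, from -94 mm (mouthpiece) to +84 mm, the last 36 mm a flat filter 22 mm wide, 11 mm thick; 60 g. Starts level, 36 mm above the work surface, on a wooden rest: supports at +-45 mm along it with low ears beside the tube, base plate 120 x 60 mm, 8 mm high; the tube's middle is free.
- key_grip (a point): Centre of the lock key's handle (loose, 140 g, starts upright in its stand); +z from blade to handle. Orange handle 14 mm thick (x), 42 wide (y), 56 high (+-28 mm in z); below it a steel flange 56 mm across, its underside 33 mm below this point; then a 14 mm round shaft; then the blade, 4 mm thick (x), 30 wide (y), 18 long, its end 85 mm below this point.
- key_tip (a point): Middle of the end of the key's blade. Axes as for key_grip: blade thickness along x, width along y, +z towards the handle.
- stand_top (a point): Centre of the top face of the fixed wooden key stand, 76 (x) x 86 (y) x 62 mm high; z up. There a pocket 32 (x) x 56 mm (y), 58 mm deep, opens; the key hangs in it blade down, blade width along y, its flange resting on the top face.
- cam_slot (a point): Centre of the slot's mouth in the front of the brass cam, 56 mm across, 14 mm proud of the sloping ledge. +z points straight out of the cam, 30 degrees from vertical, leaning to the box's front. The slot runs along y: 8 mm wide (x), 44 long, 11 deep. A red tongue on the +y side reaches 50 mm from the axis. The axes turn with the cam.
- cam (a joint): Turn of the cam, rad, growing clockwise seen from outside, stops at 0 and 1.571. Starts at 0 to 0.25: slot across the slope, tongue to the box's +y. 1.571 = locked: tongue points up the slope to the tray. Stays where left; takes about 0.1 N m.
- mate_c (a point): Bystander: matte black steel mate cup, 80 mm across, 95 mm high; this point is at its middle, half-way up.
- jar_c (a point): Bystander: frosted glass jar with clamp lid, 84 mm across, 124 mm high; this point is half-way up.
- dish_c (a point): Bystander: white ceramic dish 120 mm across, 22 mm high, with a wooden spoon in it whose handle sticks out 30 mm; this point is the dish's middle, half-way up.
Mind the look-alikes: they are no part of the job. Of the things shaped like the part that bears bombilla_mid, the copper one is meant.

How it is judged:
By the outcome, as a careful person would: the job done as asked, in the order asked, and still so for the second after the job is handed in, with the robot touching nothing.
It also fails if it takes over 72 s, if anything falls off the work surface, if the arm or the gripper's body presses on something with over 40 N, if the wrist force passes 120 N, or if a joint passes its speed limit or range.

### The arm

A 6-joint arm with a two-finger parallel gripper is mounted at the origin on the work surface. World frame = base frame: x ahead of the robot, y to its left, z up, the work surface at z = 0. Lengths are in m, angles in rad, forces in N, time in s.
With the tool pointing down it reaches from about 0.35 to 0.875 m from the base axis. Payload 4.2 kg.
Tool frame: the origin (TCP) lies on the centre line of the jaws, within the pads' length; the fingertips stand 19 mm ahead of it and the grasp point (between the pads) is the TCP; z points along the fingers, y is the line along which they close (so a half turn about z gives the same grasp; the last joint's range is limited). The gripper opens to 85 mm and grips with 20 to 120 N. Pads are 22 mm wide; open, the fingers measure 114 mm over their backs; the gripper's body (76 mm by 85 mm) begins 54 mm behind the grasp point. The pads swing forward as they close: fully open they stand 13 mm farther back than shut.
Start: joints at [0.259, 0.385, 0.008, 0, -1.194, -0.259], TCP at [0.625, 0, 0.221] pointing down, gripper open.
Joint ranges: [-3.14, 3.14], [-1.21, 2.06], [-1.07, 1.41], [-3.16, 2.05], [-2.99, -0.16], [-3.1, 3.1]. Speed limits (rad/s): [2.79, 2.79, 3.14, 3.14, 3.14, 3.14].

### API

Orientations are given as a rotation vector (axis times angle).
In Python, from workcell import r gives the robot as it stands. The module is installed in compiled form; this text tells all that it offers.
- The arm moves only by the tool servo_tool, never from a script. Its argument "targets" is a list of rows, each a list of 3 entries, a list of its own where there are three numbers: the finger opening in m, from 0 to 0.0854, then the shift along the tool's x, y, z in m, then the turn, a rotation vector about the tool's x, y, z in rad. A call has 1 to 20 rows; each row is the pose to reach, as a shift and turn from the pose commanded when the call began, along the tool's axes at that moment; what a row does not reach only later rows make up. A row lasts 1/8 s, in which the tool goes at most 62.5 mm and 10.7 degrees, less where a joint would pass 70% of its speed; a pose out of reach is approached as far as the arm can. A call with a gripper value outside its range is refused whole. The fingers move at their own pace and stop on an object; "force" is the grip in N (left out, the last holds). Time passes only in rows, so rows that repeat a pose let the fingers close. It gives the time, the measured TCP pose, the force, the opening and the grip force at its end, in the units of the state.
- r.get_obs(): the state, without advancing time (a new reading comes with each control period).
- r.get_image(name): name is "scene" or "side" or "wrist"; returns a dict with "pixels" (400x640x3 uint8, red, green, blue), "fx", "fy", "cx", "cy" (pixels), "R" (3x3) and "t" (3): a world point X has camera coordinates R X + t. Camera axes: x right, y down, z forward; pixel columns grow to the right and rows downward; lengths in m; the calibration is good to about 2 mm. A picture is of the moment at which its call begins. There is no depth.
- r.hand_in(): hands the job in; it is judged then, once.
The state is a dict: "clock": time; "qpos": joint angles; "joint_vel": joint speeds; "effort": joint torques, N m; "position": TCP position; "tcp_rot": TCP orientation; "wrist_force": force on the tool from outside, world axes, zero at the start; "ft_torque": the same for the moment, N m; "gripper_width": finger opening in m; "grip_force": force on a finger pad.
Only numpy, scipy, OpenCV 4.12 (cv2) and the standard library are available. Lean on these libraries where they do the work, as an engineer would, in place of code of your own. Each camera call takes 0.05 s, during which the arm holds its last target. There are 200 camera calls.

## Working session

There is one attempt and no reset: what is moved stays moved. The work goes in short steps, Python scripts to look and compute and a tool call to move; the robot and the scene stay as the last step left them, time stands still between calls to the robot, and variables do not carry over. Pictures are saved under pics/ and viewed, at most 10 in all, crops included, and the job is handed in when it is done.

Besides the shell and the picture viewer there is one more tool, called after "Request:" by a JSON object that holds its "op" and its "data", one argument or row to a line. servo_tool: Moves the arm, as the interface text tells. Its arguments: {"type":"object","properties":{"targets":{"type":"array","items":{"type":"array"}},"force":{"type":"number"}},"required":["targets"]}

```bash
mkdir -p pics
cat > h.py <<'E'
import numpy as np, cv2, pickle
from scipy.spatial.transform import Rotation as Ro
from workcell import r
def grab(n,f):
    im=r.get_image(n); cv2.imwrite(f'pics/{f}.png',cv2.cvtColor(im['pixels'],cv2.COLOR_RGB2BGR)); pickle.dump(im,open(f'pics/{f}.pkl','wb')); return im
def load(f): return pickle.load(open(f'pics/{f}.pkl','rb'))
def ray(im,u,v):
    R=np.array(im['R']);t=np.array(im['t']); d=R.T@np.array([(u-im['cx'])/im['fx'],(v-im['cy'])/im['fy'],1]); return -R.T@t,d/np.linalg.norm(d)
def onz(im,u,v,z):
    o,d=ray(im,u,v); return o+d*(z-o[2])/d[2]
def tri(im1,p1,im2,p2):
    o1,d1=ray(im1,*p1);o2,d2=ray(im2,*p2); s=np.linalg.lstsq(np.c_[d1,-d2],o2-o1,rcond=None)[0]
    a=o1+s[0]*d1;b=o2+s[1]*d2; return (a+b)/2,np.linalg.norm(a-b)
def proj(im,X):
    c=np.array(im['R'])@X+im['t']; return im['fx']*c[0]/c[2]+im['cx'],im['fy']*c[1]/c[2]+im['cy']
E
python3 - <<'E'
from h import *
np.set_printoptions(precision=4,suppress=True)
for n in ['scene','side','wrist']:
    im=grab(n,n+'0'); print(n,im['fx'],ray(im,320,200))
o=r.get_obs();print(o['position'],o['tcp_rot'],o['clock'])
E
```

```text
scene 462.96088527220934 (array([ 0.99  , -0.8382,  0.766 ]), array([-0.3496,  0.7593, -0.5489]))
side 373.5053344152018 (array([0.2751, 0.8283, 0.668 ]), array([ 0.2854, -0.7712, -0.569 ]))
wrist 329.0507467542655 (array([ 0.6241, -0.0642,  0.3721]), array([-0.0102,  0.2634, -0.9646]))
[0.6246 0.     0.2197] [ 2.2205 -2.2207 -0.0017] 0.15
```

View pics/scene0.png

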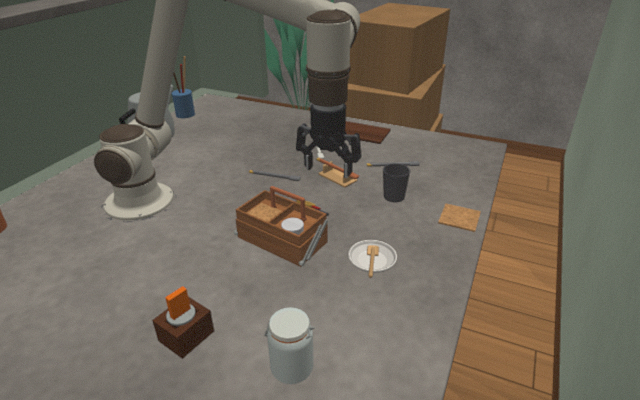

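View pics/side0.png

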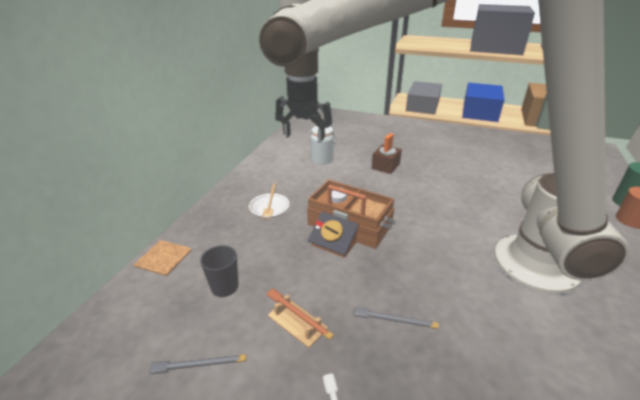

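The scene picture shows the box at about (282,225), the stand with the orange key at (180,320), the jar at (291,345), the dish at (373,257) and the mate at (396,183). The side picture shows the cam at (331,230), with the red tongue at (318,226).

Straw candidates in the side view:
- Copper straw on the wooden rest at (298,313). This is my choice.
- Grey straw at (395,318).
- Grey straw at (198,363).
- White spoon-like thing at (331,385).

Next is one close crop to check that choice and the landmarks.

Run:
```python
from h import *
s=cv2.imread('pics/side0.png');c=cv2.imread('pics/scene0.png')
a=cv2.resize(s[170:350,250:410],None,fx=3,fy=3,interpolation=cv2.INTER_CUBIC)
b=cv2.resize(c[140:270,225:365],None,fx=2.25,fy=2.25,interpolation=cv2.INTER_CUBIC)
d=cv2.resize(c[280:360,140:240],None,fx=3,fy=3,interpolation=cv2.INTER_CUBIC)
o=np.zeros((540,800,3),np.uint8);o[:,:480]=a;o[:292,480:795]=b[:292,:315];o[295:535,480:780]=d
cv2.imwrite('pics/crop1.png',o)
for n in ['side0','scene0']:
    im=load(n);h=cv2.cvtColor(im['pixels'],cv2.COLOR_RGB2HSV)
    for nm,lo,hi in [('orange',(5,200,150),(14,255,255)),('brass',(20,120,100),(32,255,255)),('copper',(4,110,70),(13,215,255)),('red',(0,180,120),(4,255,255))]:
        k,l,st,ce=cv2.connectedComponentsWithStats(cv2.inRange(h,lo,hi))
        for i in range(1,k):
            if st[i][4]>15: print(n,nm,st[i],ce[i].round(1))
```

```text
side0 brass [328 222  13   8  62] [333.9 225.1]
side0 brass [323 229  12  11  66] [327.9 234.1]
side0 copper [443   0  30  27 287] [452.8  16.3]
side0 copper [532  25   7   6  32] [535.5  27.6]
side0 copper [384 133   9  18 106] [387.9 141.4]
side0 copper [ 310  183   82   50 1111] [352.6 206.2]
side0 copper [619 187  21  41 601] [631.4 208.2]
side0 copper [310 208  10   4  22] [315.1 209.5]
side0 copper [357 232  19  14 131] [365.6 238. ]
side0 copper [268 290  60  44 413] [296.5 311.1]
scene0 orange [166 287  20  14  87] [175.2 293.6]
scene0 copper [181  76   3  16  25] [182.4  83.2]
scene0 copper [253  99  39   8  71] [272.1 102.7]
scene0 copper [345 122  45  20 512] [366.6 131.2]
scene0 copper [441 130 124  43 705] [523.9 148.6]
scene0 copper [320 159  24  14  89] [331.6 165. ]
scene0 copper [349 172  10   7  45] [353.2 175.4]
scene0 copper [ 236  186   90   77 2938] [279.2 223.8]
scene0 copper [558 190   5  25  50] [560.3 202.1]
scene0 copper [  0 211   7  22  84] [  1.9 222.7]
scene0 copper [557 216   5  24  55] [559.6 227.4]
scene0 copper [313 226  14  28  77] [321.6 240.2]
scene0 copper [556 239   6  44 113] [558.7 261.9]
scene0 copper [153 286  56  52 920] [179.5 312.3]
scene0 copper [553 310   7  36 101] [556.6 328.1]
scene0 copper [552 346   7  21  52] [555.8 356.5]
scene0 copper [553 371   6  11  20] [554.4 375.9]
```

View pics/crop1.png

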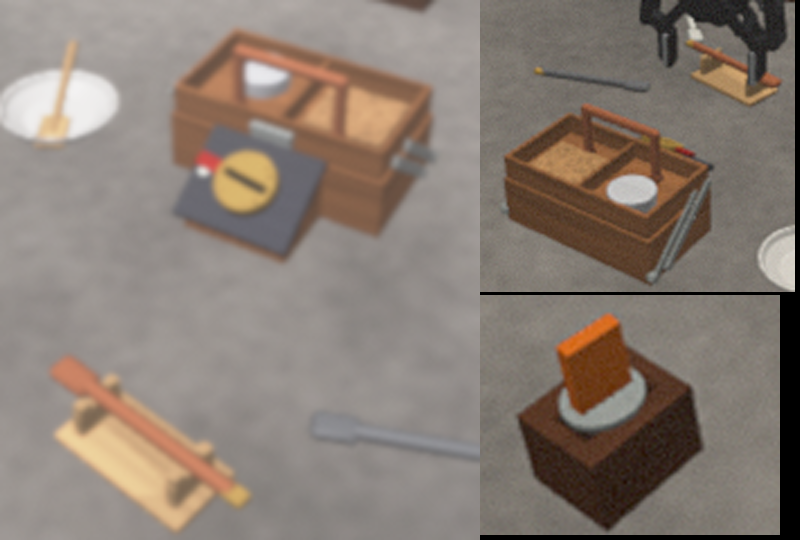

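View pics/wrist0.png

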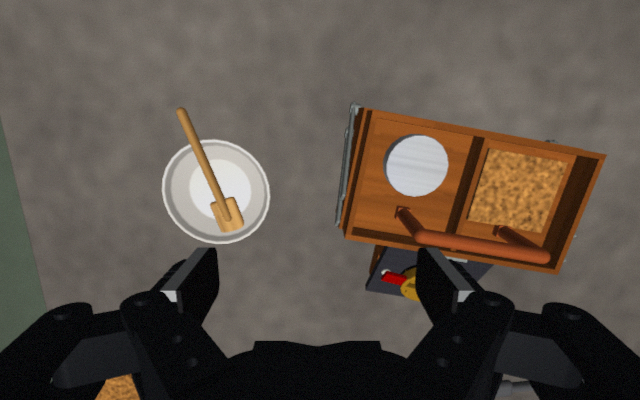

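The wrist view shows these tray rim corners: (360,107), (606,155), (558,272) and (345,238). The handle bar runs from (420,238) to (545,258), and the red tongue is at (393,280). The crop confirms the copper straw on its rest, with the filter end at side (273,292) and the mouthpiece at side (330,336).

Run:
```python
from h import *
np.set_printoptions(precision=4,suppress=True)
w,s,c=load('wrist0'),load('side0'),load('scene0')
P=[onz(w,*p,.091) for p in [(360,107),(606,155),(558,272),(345,238)]]
print('tray',np.array(P)); 
for i in range(4): print(np.linalg.norm(P[i]-P[i-1]))
h=[onz(w,*p,.129) for p in [(420,238),(545,258)]];print('handle',h,(h[0]+h[1])/2)
ctr=np.mean(P,0)
d=P[0]-P[1]+P[3]-P[2]; yaw=np.arctan2(-d[0],d[1]); print('ctr',ctr,'box y dir',np.degrees(np.arctan2(d[1],d[0])))
print('bomb', tri(s,(273,292),c,(357.4,176.4)),tri(s,(330,335.7),c,(318.3,159)))
print(onz(s,273,292,.036),onz(s,330,335.7,.036),onz(c,357.4,176.4,.036),onz(c,318.3,159,.036))
f=lambda x,y:((x-480)/3+140,(y-295)/3+280)
# handle top corners
hh=[onz(c,*f(*p),.123) for p in [(558,352),(619,317),(566,358),(612,324)]];print('keytop',hh)
print('standtop',[onz(c,*f(*p),.062) for p in [(519,414),(595,466),(692,390)]])
print('key side',onz(s,389,134,.123))
print('cam', onz(s,331.7,230.3,.085), [proj(s,x) for x in P])
```

```text
tray [[ 0.5882 -0.0668  0.091 ]
 [ 0.3766 -0.0269  0.091 ]
 [ 0.397   0.0832  0.091 ]
 [ 0.5982  0.0486  0.091 ]]
0.11579005608626326
0.2153719406967468
0.11198271712501187
0.2042054908239649
handle [array([0.5424, 0.0335, 0.129 ]), array([0.4405, 0.0509, 0.129 ])] [0.4915 0.0422 0.129 ]
ctr [0.49   0.0095 0.091 ] box y dir -10.23257548218938
bomb (array([0.5726, 0.3385, 0.0354]), np.float64(0.008365676799375454)) (array([0.4159, 0.3989, 0.0341]), np.float64(9.129901953983665e-05))
[0.5683 0.3377 0.036 ] [0.4155 0.4002 0.036 ] [0.5765 0.34   0.036 ] [0.4173 0.3958 0.036 ]
keytop [array([ 0.4525, -0.381 ,  0.123 ]), array([ 0.4682, -0.3396,  0.123 ]), array([ 0.4607, -0.3831,  0.123 ]), array([ 0.4681, -0.3467,  0.123 ])]
standtop [array([ 0.4156, -0.3932,  0.062 ]), array([ 0.49  , -0.4072,  0.062 ]), array([ 0.5084, -0.3286,  0.062 ])]
key side [ 0.4605 -0.3659  0.123 ]
cam [0.4959 0.1511 0.085 ] [(np.float64(325.49910093883864), np.float64(178.0844010025258)), (np.float64(393.9054104375251), np.float64(198.60256233335502)), (np.float64(377.6456207793125), np.float64(220.5011747852156)), (np.float64(308.11749190684105), np.float64(198.17357210461668))]
```

Request:
{"op": "servo_tool", "data": {
  "targets": [
    [0.05,[-0.041,0.132,0.01],[0,0,-1.396]],
    [0.05,[-0.041,0.132,0.01],[0,0,-1.396]],
    [0.05,[-0.041,0.132,0.01],[0,0,-1.396]],
    [0.05,[-0.041,0.132,0.01],[0,0,-1.396]],
    [0.05,[-0.041,0.132,0.01],[0,0,-1.396]],
    [0.05,[-0.041,0.132,0.01],[0,0,-1.396]],
    [0.05,[-0.041,0.132,0.01],[0,0,-1.396]],
    [0.05,[-0.041,0.132,0.01],[0,0,-1.396]],
    [0.05,[-0.041,0.132,0.01],[0,0,-1.396]]
  ]
}}

```text
clock: 1.27
position: [0.4928, 0.041, 0.2103]
tcp_rot: [3.129, -0.276, -0.001]
wrist_force: [-0.4, -0.3, 0.4]
gripper_width: 0.0502
grip_force: 0.0
```

Run:
```python
from h import *
grab('wrist','wrist1')
np.set_printoptions(precision=4,suppress=True)
o=r.get_obs();print(o['position'],Ro.from_rotvec(o['tcp_rot']).as_matrix(),o['qpos'],o['clock'])
```

```text
[0.4928 0.041  0.2103] [[ 0.9845 -0.1754 -0.0004]
 [-0.1754 -0.9845 -0.0001]
 [-0.0004  0.0002 -1.    ]] [ 0.4119  0.1706 -0.3192 -0.0001 -1.0814  0.9826] 1.325
```

View pics/wrist1.png

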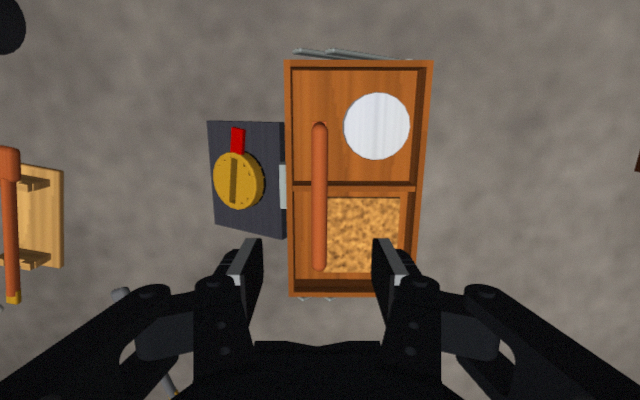

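The wrist view is sharp. The handle bar runs from (319,122) to (319,271), the cam is at (238,181), its slot runs from (234,157) to (233,205), and the tongue is at (238,140).

```bash
cat >> h.py <<'E'
def comps(im,lo,hi,roi,amin=20):
    h=cv2.cvtColor(im['pixels'],cv2.COLOR_RGB2HSV);m=np.zeros(h.shape[:2],np.uint8);x0,y0,x1,y1=roi
    m[y0:y1,x0:x1]=cv2.inRange(h,lo,hi)[y0:y1,x0:x1];k,l,st,ce=cv2.connectedComponentsWithStats(m)
    return sorted([(st[i][4],st[i],ce[i].round(1),l==i) for i in range(1,k) if st[i][4]>=amin],key=lambda q:-q[0])
def onplane(im,u,v,p,n):
    o,d=ray(im,u,v); return o+d*np.dot(p-o,n)/np.dot(d,n)
E
python3 - <<'E'
from h import *
np.set_printoptions(precision=4,suppress=True)
w,s,c=load('wrist1'),load('side0'),load('scene0')
h=[onz(w,*p,.131) for p in [(319,123),(319,271)]];print('handle',h,(h[0]+h[1])/2,np.linalg.norm(h[0]-h[1]),np.degrees(np.arctan2(*(h[0]-h[1])[[1,0]])))
P=np.array([onz(w,*p,.091) for p in [(286,61),(433,61),(290,297)]]);print(P,np.linalg.norm(P[0]-P[2]),np.linalg.norm(P[0]-P[1]),np.degrees(np.arctan2(*(P[0]-P[2])[[1,0]])))
print('tray centre',(P[1]+P[2])/2)
yaw=np.radians(-10.2);by=np.array([np.cos(yaw),np.sin(yaw),0]);bx=np.array([by[1],-by[0],0]);bz=np.array([0,0,1.])
box=np.array([.490,.0095,0])
n=-.5*bx+.866*bz;p=box-.143*bx+.014*n
for roi in [(200,140,280,215)]:
    b=comps(w,(18,100,60),(34,255,255),roi)
    for q in b: print('brass',q[1:3])
    m=sum(q[3] for q in b).astype(np.uint8); (uv,_,_)=cv2.fitEllipse(max(cv2.findContours(m,0,1)[0],key=cv2.contourArea)); print('ell',uv)
X=onplane(w,*uv,p,n);print('cam',X,'box',(X-box)@bx,(X-box)@by,X[2])
print(tri(w,uv,s,(331.7,230.3)))
A,B=[onplane(w,*q,p,n) for q in [(234.2,157),(233,205)]];print('slot',np.linalg.norm(A-B),(A-B)@by,(A-B)@np.cross(by,n))
T=onplane(w,238,133,p,n)-X;print('tongue',T@by,T@np.cross(by,n))
E
```

```text
handle [array([0.5479, 0.0306, 0.131 ]), array([0.4377, 0.0501, 0.131 ])] [0.4928 0.0403 0.131 ] 0.11191454050403168 -10.062352762786404
[[ 0.5967  0.0474  0.091 ]
 [ 0.5768 -0.0639  0.091 ]
 [ 0.3958  0.0847  0.091 ]] 0.20434485426749127 0.11310847899213934 -10.504125568865335
tray centre [0.4863 0.0104 0.091 ]
brass (array([ 213,  152,   52,   58, 2334], dtype=int32), array([237.8, 180. ]))
ell (237.852783203125, 180.05130004882812)
cam [0.503  0.122  0.0335] box -0.11299442946961605 -0.007171108668944844 0.03348980284664205
(array([0.5068, 0.1161, 0.055 ]), np.float64(0.0008278683912906573))
slot 0.05155733490124677 0.0511940221141968 0.006109765898268439
tongue 0.04735297494469762 0.004060075170767677
```

Request:
{"op": "servo_tool", "data": {
  "targets": [
    [0.05,[0,0,0.05],[0,0,0]],
    [0.05,[0,0,0.081],[0,0,0]],
    [0.05,[0,0,0.081],[0,0,0]],
    [0.0,[0,0,0.081],[0,0,0]],
    [0.0,[0,0,0.081],[0,0,0]],
    [0.0,[0,0,0.081],[0,0,0]],
    [0.0,[0,0,0.081],[0,0,0]]
  ],
  "force": 40
}}

```text
clock: 2.2
position: [0.4932, 0.0411, 0.1301]
tcp_rot: [-3.129, 0.274, -0.002]
wrist_force: [-0.3, 0.5, -0.1]
gripper_width: -0.0004
grip_force: 0.0
```

Run:
```python
import numpy as np
for n,rng in [('arc',np.linspace(0,1.66,12))]:
    for a in rng:
        A=np.radians(140); print(round(a,3),(100*(np.cos(A-a)-np.cos(A))).round(1),(100*(np.sin(A-a)-np.sin(A))).round(1))
```

```text
0.0 0.0 0.0
0.151 10.5 10.8
0.302 22.6 19.9
0.453 35.8 27.0
0.604 50.0 32.1
0.755 64.8 35.0
0.905 79.9 35.7
1.056 94.9 34.0
1.207 109.4 30.2
1.358 123.3 24.2
1.509 136.0 16.1
1.66 147.5 6.3
```

Run:
```python
from h import *
ims=[grab(n,n+'2') for n in ('wrist','scene','side')]
np.set_printoptions(precision=4,suppress=True)
o=r.get_obs();print(o['position'],o['gripper_width'],o['grip_force'])
a=cv2.imread('pics/wrist2.png');b=cv2.imread('pics/scene2.png')[130:280,210:350];c=cv2.imread('pics/side2.png')[130:280,270:410]
o=np.zeros((600,640,3),np.uint8);o[:300,:480]=cv2.resize(a,(480,300));o[300:,:280]=cv2.resize(b,(280,300));o[300:,290:570]=cv2.resize(c,(280,300));cv2.imwrite('pics/c2.png',o)
```

```text
[0.493  0.041  0.1297] 0.00020405009592742475 0.0
```

View pics/c2.png

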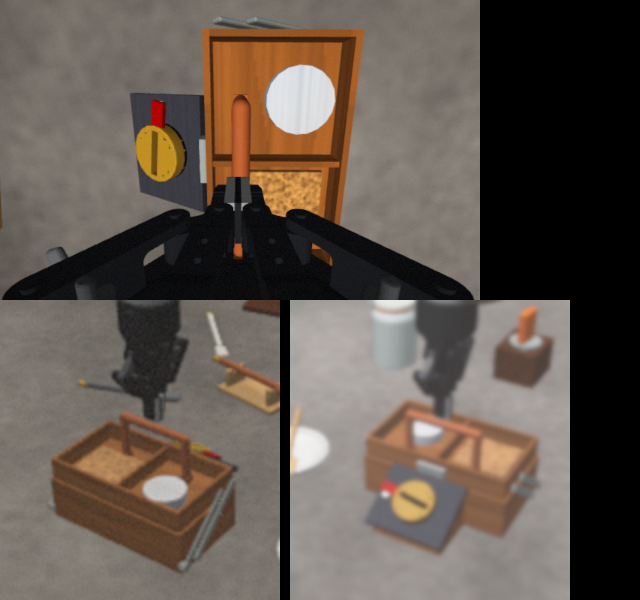

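The gripper closed on nothing: in both fixed views the fingertips end just above the bar. I'll compare the tip and bar heights by projecting known points.

Run:
```python
from h import *
np.set_printoptions(precision=4,suppress=True)
w1,w,s,c=load('wrist1'),load('wrist2'),load('side2'),load('scene2')
for X in [(.493,.041,.1297),(.493,.041,.1107),(.5479-.006,.0306+.001,.129),(.4377+.006,.0501-.001,.129)]:
    print(X,[np.round(proj(k,np.array(X)),1) for k in (s,c,w1,w)])
# crop coords: side = 270+(x-290)/2,130+(y-300)/2 ; scene=210+x/2,130+(y-300)/2
S=lambda x,y:(270+(x-290)/2,130+(y-300)/2); C=lambda x,y:(210+x/2,130+(y-300)/2)
print('far-x end',tri(s,S(407,416),c,C(188,437)));print('near end',tri(s,S(479,436),c,C(122,417)))
print('tip',tri(s,S(445,414),c,C(153,417)))
print('tray corners',tri(s,S(367,440),c,C(237,473)),tri(s,S(538,443),c,C(53,462)))
print('handle w1/s',tri(w1,(319,123),s,S(407,416)),tri(w1,(319,271),s,S(479,436)))
```

```text
(0.493, 0.041, 0.1297) [array([346.3, 191.9]), array([287.4, 192.4]), array([318. , 200.9]), array([319.2, 244.4])]
(0.493, 0.041, 0.1107) [array([346. , 197.9]), array([287.7, 198.6]), array([317.9, 194.5]), array([318.9, 231. ])]
(0.5419, 0.031599999999999996, 0.129) [array([329.7, 187. ]), array([302.8, 198.6]), array([319. , 131.9]), array([320.8, 143.8])]
(0.4437, 0.0491, 0.129) [array([363.8, 197.3]), array([272.2, 187.1]), array([318.9, 262.7]), array([320.2, 329.8])]
far-x end (array([0.5438, 0.0352, 0.1276]), np.float64(0.0006469741071346497))
near end (array([0.4419, 0.0464, 0.1257]), np.float64(0.0009746839140796678))
tip (array([0.4919, 0.0379, 0.1432]), np.float64(0.0016781250308153222))
tray corners (array([0.6024, 0.0457, 0.0819]), np.float64(0.007225425814838274)) (array([ 0.3756, -0.0263,  0.0818]), np.float64(0.0007095747496498609))
handle w1/s (array([0.5468, 0.0302, 0.1239]), np.float64(0.0018802926030998097)) (array([0.4394, 0.0511, 0.1301]), np.float64(0.0042929892599462135))
```

Run:
```python
from h import *
s,c=load('side2')['pixels'],load('scene2')['pixels']
for n,im,u0,v0 in [('side',s,346,178),('scene',c,287,182)]:
    for v in range(v0,v0+24): print(n,v,' '.join('%3d,%3d,%3d'%tuple(im[v,u]) for u in range(u0-6,u0+8,3)))
```

```text
side 178 123,118,116  70, 67, 67  69, 66, 66  93, 91, 92 152,146,143
side 179 147,142,139  75, 72, 72  70, 68, 67 107,106,107 149,144,141
side 180 156,149,145  77, 73, 73  74, 71, 72 112,110,112 146,141,138
side 181 157,145,140  77, 74, 74  76, 73, 74 113,112,114 144,139,136
side 182 158,136,124  76, 72, 71  77, 74, 75 113,112,114 145,140,137
side 183 153,120,101  77, 71, 70  77, 74, 75 113,112,114 148,142,140
side 184 140,105, 84  75, 70, 69  76, 74, 74 112,111,113 151,144,141
side 185 132, 99, 81  74, 70, 70  78, 75, 76 112,110,112 152,140,133
side 186 142,108, 90  78, 73, 73  81, 78, 79 112,110,111 151,128,115
side 187 169,126,106  97, 87, 84  84, 81, 81 113,109,109 143,112, 93
side 188 196,138,113 136,110,102 102, 94, 93 120,110,107 134,100, 80
side 189 205,138,109 178,130,113 141,118,110 138,115,106 133, 97, 76
side 190 192,129,103 197,134,108 180,132,115 168,121,102 145,103, 79
side 191 175,132,118 190,129,103 197,133,108 196,131,103 172,116, 89
side 192 187,170,169 174,132,119 187,125,101 203,133,103 198,129, 99
side 193 218,215,218 187,172,170 168,125,110 185,122, 94 202,132,
[... 1535 characters left out ...]

scene 196 134,100, 82 108,108, 99  98, 83, 69 106, 68, 49 125, 74, 48
scene 197 122, 81, 54 118, 98, 79 110,103,101 102, 82, 76 106, 60, 41
scene 198  89, 58, 40 120, 84, 65 128,106, 88 120,116,110  94, 71, 59
scene 199  79, 56, 36  91, 59, 37 133, 92, 68 122,107, 95 112,104,100
scene 200  84, 62, 42  82, 57, 43 100, 70, 46 135, 96, 72 120,112,104
scene 201  89, 59, 43  76, 50, 33  80, 54, 38 104, 70, 45 137,101, 74
scene 202  95, 64, 49  92, 63, 45  85, 61, 43  83, 56, 36 109, 71, 47
scene 203  92, 66, 45  90, 56, 36  85, 60, 42  83, 55, 34 109, 77, 52
scene 204  94, 65, 43  89, 63, 44  91, 64, 42 118, 78, 53  95, 63, 48
scene 205 124, 89, 55  96, 65, 51  96, 67, 52 128, 86, 53  75, 52, 32
```

Request:
{"op": "servo_tool", "data": {
  "targets": [
    [0.032,[0,0,-0.004],[0,0,0]],
    [0.032,[0,0,-0.004],[0,0,0]],
    [0.032,[0,0,0.006],[0,0,0]],
    [0.032,[0,0,0.018],[0,0,0]],
    [0.032,[0,0,0.018],[0,0,0]],
    [0.0,[0,0,0.018],[0,0,0]],
    [0.0,[0,0,0.018],[0,0,0]],
    [0.0,[0,0,0.018],[0,0,0]]
  ],
  "force": 40
}}

```text
clock: 3.35
position: [0.4926, 0.0395, 0.1115]
tcp_rot: [3.127, -0.274, -0.002]
wrist_force: [1.5, -5.9, -2.7]
gripper_width: 0.0103
grip_force: 39.0
```

Run:
```python
from h import *
s=grab('side','side3')['pixels'];grab('wrist','wrist3');grab('scene','scene3')
o=r.get_obs();print(o['position'],o['gripper_width'],o['grip_force'],o['wrist_force'])
for v in range(182,206,2): print(v,' '.join('%3d,%3d,%3d'%tuple(s[v,u]) for u in range(334,361,3)))
```

```text
[0.492605   0.03951044 0.11150391] 0.010214621001480021 38.9470499753952 [ 1.35706913 -5.60509173 -0.65316478]
182 126, 95, 76  70, 65, 64  67, 65, 64  64, 61, 59  67, 64, 64  72, 69, 69 129,126,125 156,150,146 159,154,150
184 136, 99, 77  98, 78, 68  78, 70, 68  65, 61, 60  70, 67, 66  72, 69, 69 126,121,120 159,153,148 156,150,146
186 185,124, 96 159,111, 87 123, 99, 85  68, 64, 64  83, 81, 81  93, 92, 92 130,114,107 159,143,134 155,147,141
188 195,130,102 204,133,103 166,117, 96  71, 67, 67  86, 85, 86  98, 97, 98 117, 94, 83 143,108, 87 155,124,107
190 181,160,156 177,132,117 154,109, 92  71, 67, 67  87, 85, 86 119,103, 99 132,101, 87 132, 96, 74 151,109, 82
192 227,226,229 218,215,218 156,145,145  71, 67, 67  92, 90, 91 161,119,105 196,129,100 178,119, 91 162,113, 85
194 233,233,235 232,232,235 208,207,213  96, 94, 96  98, 97, 98 146,113,100 183,120, 93 202,132,101 201,131,100
196 229,229,232 231,231,234 225,225,228 161,161,165 130,123,122 166,123, 98 158,111, 84 148,100, 79 177,118, 91
198 189,188,193 189,188,193 176,175,179 141,140,143 156,129,116 178,126, 92 153,109, 81 112, 83, 67 148,105, 81
200 167,164,167 159,158,161 146,143,145 143,131,128 175,130,103 173,122, 89 122, 90, 70 126, 93, 72 188,138,100
202 169,146,136 166,148,142 163,135,121 181,133,105 184,130, 94 145,104, 79 112, 84, 67 164,118, 87 199,151,111
204 177,126, 95 178,127, 96 179,127, 94 183,128, 93 167,118, 86 115, 86, 69 142,102, 77 197,145,106 210,163,119
```

Request:
{"op": "servo_tool", "data": {
  "targets": [
    [0.032,[0,0,0],[0,0,0]],
    [0.032,[0,0.002,0.002],[0,0,0]],
    [0.032,[0,0.002,0.012],[0,0,0]],
    [0.032,[0,0.002,0.012],[0,0,0]],
    [0.0,[0,0.002,0.012],[0,0,0]],
    [0.0,[0,0.002,0.012],[0,0,0]],
    [0.0,[0,0.002,0.012],[0,0,0]]
  ],
  "force": 50
}}

```text
clock: 4.38
position: [0.4928, 0.0393, 0.0996]
tcp_rot: [-3.129, 0.274, -0.001]
wrist_force: [0.7, 0.9, 0.3]
gripper_width: 0.0102
grip_force: 48.6
```

Run:
```python
from h import *
s=grab('side','side4')['pixels'];grab('wrist','wrist4');grab('scene','scene4')
o=r.get_obs();print(o['position'],o['gripper_width'],o['grip_force'],o['wrist_force'])
# shut-finger tips triangulated in frames *2: dark lower edge
```

```text
[0.49275987 0.03930277 0.09957575] 0.010499856353138548 48.63534986972809 [-1.02555622  1.08104358 -0.59616437]
```

Request:
{"op": "servo_tool", "data": {
  "targets": [
    [0.0,[0,0.005,-0.006],[0,0,0]],
    [0.0,[0,0.0135,-0.0133],[0,0,0]],
    [0.0,[0,0.0226,-0.0199],[0,0,0]],
    [0.0,[0,0.0358,-0.027],[0,0,0]],
    [0.0,[0,0.05,-0.0321],[0,0,0]],
    [0.0,[0,0.0648,-0.035],[0,0,0]],
    [0.0,[0,0.0799,-0.0357],[0,0,0]],
    [0.0,[0,0.0949,-0.034],[0,0,0]],
    [0.0,[0,0.1094,-0.0302],[0,0,0]],
    [0.0,[0,0.1233,-0.0242],[0,0,0]],
    [0.0,[0,0.136,-0.0161],[0,0,0]],
    [0.0,[0,0.143,-0.0108],[0,0,0]],
    [0.0,[0,0.1475,-0.0063],[0,0,0]],
    [0.0,[0,0.1475,-0.0063],[0,0,0]]
  ]
}}

```text
clock: 6.28
position: [0.4665, -0.1058, 0.1058]
tcp_rot: [-3.129, 0.274, 0.002]
wrist_force: [-3.3, 2.0, 0.7]
gripper_width: 0.0102
grip_force: 49.3
```

Run:
```python
from h import *
grab('side','side5');grab('wrist','wrist5');grab('scene','scene5')
o=r.get_obs();print(o['position'],o['gripper_width'],o['grip_force'],o['wrist_force'])
a=cv2.imread('pics/side5.png')[120:270,250:410];b=cv2.imread('pics/scene5.png')[130:280,210:350]
o=np.zeros((375,760,3),np.uint8);o[:,:400]=cv2.resize(a,(400,375));o[:,405:755]=cv2.resize(b,(350,375));cv2.imwrite('pics/c5.png',o)
```

```text
[ 0.46649537 -0.10588311  0.10582507] 0.010360896434405797 49.33091998100281 [-3.80665963  2.15031116  1.27561201]
```

View pics/c5.png

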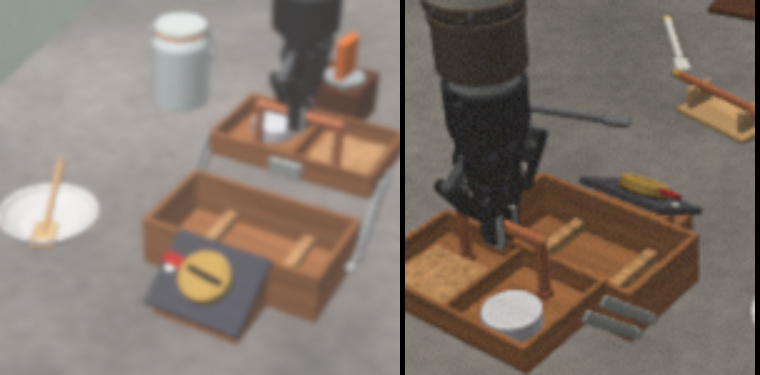

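Request:
{"op": "servo_tool", "data": {
  "targets": [
    [0.04,[0,0,0],[0,0,0]],
    [0.04,[0,0,0],[0,0,0]],
    [0.04,[0,0,-0.05],[0,0,0]],
    [0.05,[0,0,-0.1],[0,0,0]],
    [0.05,[-0.051,-0.471,-0.1],[0,0,0.187]],
    [0.05,[-0.051,-0.471,-0.1],[0,0,0.187]],
    [0.05,[-0.051,-0.471,-0.1],[0,0,0.187]],
    [0.05,[-0.051,-0.471,-0.1],[0,0,0.187]],
    [0.05,[-0.051,-0.471,-0.1],[0,0,0.187]],
    [0.05,[-0.051,-0.471,-0.1],[0,0,0.187]],
    [0.05,[-0.051,-0.471,-0.1],[0,0,0.187]],
    [0.05,[-0.051,-0.471,-0.1],[0,0,0.187]],
    [0.05,[-0.051,-0.471,-0.08],[0,0,0.187]],
    [0.05,[-0.051,-0.471,-0.07],[0,0,0.187]],
    [0.05,[-0.051,-0.471,-0.07],[0,0,0.187]]
  ]
}}

```text
clock: 8.3
position: [0.4987, 0.3658, 0.1752]
tcp_rot: [3.089, -0.566, -0.001]
wrist_force: [0.8, -0.3, 1.0]
gripper_width: 0.0498
grip_force: 0.0
```

Run:
```python
from h import *
np.set_printoptions(precision=4,suppress=True)
w=grab('wrist','wrist6');s=grab('side','side6');c=grab('scene','scene6')
o=r.get_obs();print(o['position'],o['tcp_rot'],o['clock'])
print('tip5',tri(load('side5'),(368.4,172.8),load('scene5'),(248,227.2)))
for q in comps(w,(4,110,60),(13,255,255),(0,0,640,400)): print(q[1:3])
for q in comps(w,(20,110,60),(32,255,255),(0,0,640,400)): print('y',q[1:3])
```

```text
[0.4993 0.3663 0.1769] [-3.0887  0.5658 -0.0021] 8.45
tip5 (array([ 0.4669, -0.1072,  0.111 ]), np.float64(0.004100620766015674))
(array([   0,  232,   90,  143, 7751], dtype=int32), array([ 32.9, 303.1]))
(array([ 302,   89,   26,  182, 2827], dtype=int32), array([314.1, 165.1]))
(array([ 610,  136,   30,   47, 1116], dtype=int32), array([625.3, 158.4]))
(array([538,  60,   3,  74, 137], dtype=int32), array([539.4,  96.9]))
(array([538,  24,   3,  30,  56], dtype=int32), array([538.6,  38.7]))
(array([614,  29,  20,   3,  21], dtype=int32), array([623.9,  30.1]))
y (array([ 568,   31,   72,   76, 3663], dtype=int32), array([606.2,  70.1]))
y (array([174, 146,  17,  20, 168], dtype=int32), array([181.3, 156.6]))
y (array([308, 269,  13,  12, 104], dtype=int32), array([313.7, 275.2]))
y (array([458, 365,  10,  11,  32], dtype=int32), array([463.2, 371.2]))
```

View pics/wrist6.png

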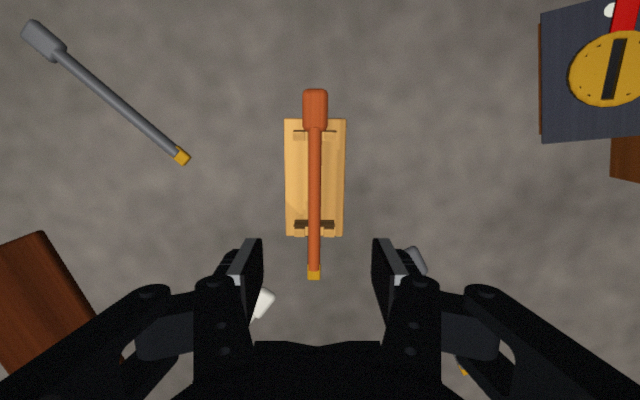

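Run:
```python
from h import *
np.set_printoptions(precision=4,suppress=True)
w,s,c=load('wrist6'),load('side6'),load('scene6')
a,b=onz(w,315,89,.036),onz(w,313.8,280,.036);print(a,b,np.linalg.norm(a-b),np.degrees(np.arctan2(*(a-b)[[1,0]])),'mid',b+(a-b)*94/178)
o=r.get_obs();R=Ro.from_rotvec(o['tcp_rot']).as_matrix();print(R.T@(b+(a-b)*94/178-o['position']))
yaw=np.radians(-10.2);by=np.array([np.cos(yaw),np.sin(yaw),0]);bx=np.array([by[1],-by[0],0])
t=np.array([.4875,.0108,0])+.005*by;print('box place',t,R.T@(t-o['position']))
# finger tips: dark pixels in side near projected TCP
print('tcp in side',proj(s,o['position']),'scene',proj(c,o['position']))
for n,im in (('side',s),('scene',c)):
    u,v=map(int,proj(im,o['position'])); g=cv2.cvtColor(im['pixels'],cv2.COLOR_RGB2GRAY)
    m=(g[v-60:v+40,u-45:u+45]<75); print(n,'rows with dark:',[(v-60+i,u-45+int(np.where(m[i])[0].min()),u-45+int(np.where(m[i])[0].max())) for i in range(30,100,3) if m[i].any()])
```

```text
[0.5759 0.3388 0.036 ] [0.4096 0.4036 0.036 ] 0.17848593444290145 -21.293843012169752 mid [0.4974 0.3694 0.036 ]
[-0.003  -0.002   0.1409]
box place [0.4924 0.0099 0.    ] [0.1197 0.336  0.1765]
tcp in side (np.float64(293.8232957977399), np.float64(260.8832473747654)) scene (np.float64(338.19555133072544), np.float64(127.45850928146425))
side rows with dark: [(230, 267, 310), (233, 264, 303), (236, 261, 305), (239, 262, 306), (242, 263, 306), (245, 264, 306), (248, 266, 305), (251, 271, 282), (254, 275, 281), (257, 277, 281), (260, 277, 281), (263, 281, 281)]
scene rows with dark: [(97, 296, 382), (100, 320, 382), (103, 306, 382), (106, 293, 382), (109, 304, 382), (112, 321, 382), (115, 328, 382), (118, 328, 382), (121, 328, 382), (124, 328, 361), (127, 337, 377), (130, 334, 382), (133, 332, 382), (136, 339, 382), (139, 356, 382), (142, 372, 380), (166, 329, 330)]
```

Request:
{"op": "servo_tool", "data": {
  "targets": [
    [0.05,[-0.003,-0.002,0.06],[0,0,0.007]],
    [0.05,[-0.003,-0.002,0.11],[0,0,0.007]],
    [0.04,[-0.003,-0.002,0.14],[0,0,0.007]],
    [0.04,[-0.003,-0.002,0.152],[0,0,0.007]],
    [0.04,[-0.003,-0.002,0.157],[0,0,0.007]],
    [0.04,[-0.003,-0.002,0.157],[0,0,0.007]],
    [0.0,[-0.003,-0.002,0.157],[0,0,0.007]],
    [0.0,[-0.003,-0.002,0.157],[0,0,0.007]],
    [0.0,[-0.003,-0.002,0.157],[0,0,0.007]]
  ],
  "force": 30
}}

```text
clock: 9.57
position: [0.4971, 0.37, 0.0201]
tcp_rot: [-3.087, 0.575, -0.002]
wrist_force: [0.4, 0.2, 5.1]
gripper_width: 0.0107
grip_force: 29.5
```

Run:
```python
from h import *
np.set_printoptions(precision=4,suppress=True)
s=grab('side','side7')
o=r.get_obs();print(o['position'],o['tcp_rot'],o['clock'],o['gripper_width'],o['grip_force'],o['wrist_force'])
```

```text
[0.4971 0.37   0.02  ] [-3.0868  0.5752 -0.0019] 9.625 0.010521837305064693 29.51903611421585 [-0.7237 -0.4025  5.4474]
```

Run:
```python
from h import *
s=load('side7');g=s['pixels']
for z in (.005,.015,.025,.035,.045,.06): print(z,np.round(proj(s,np.array([.4971+.0054,.370+.014,z])),1))
a=cv2.resize(g[230:350,240:360],None,fx=4,fy=4,interpolation=cv2.INTER_CUBIC);cv2.imwrite('pics/c7.png',cv2.cvtColor(a,cv2.COLOR_RGB2BGR))
```

```text
0.005 [292.9 326.5]
0.015 [292.7 323.4]
0.025 [292.4 320.3]
0.035 [292.2 317.2]
0.045 [292. 314.]
0.06 [291.6 309.1]
```

View pics/c7.png

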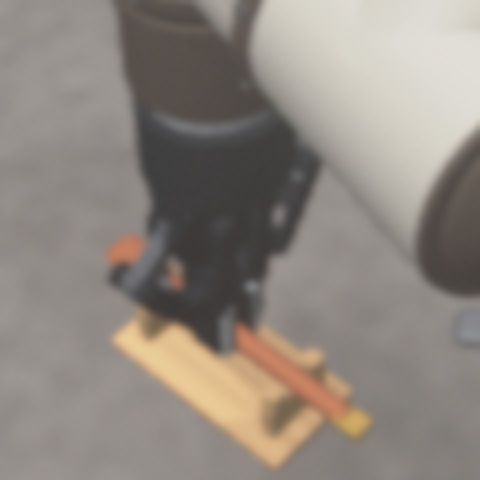

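The tip shows at side (296,317), which corresponds to about z = 0.03. So the fingertips end about 10 mm behind the reported TCP rather than 19 mm ahead of it. I'll regrip a little deeper, in careful steps.

Request:
{"op": "servo_tool", "data": {
  "targets": [
    [0.03,[0,0,0],[0,0,0]],
    [0.03,[0,0,0],[0,0,0]],
    [0.03,[0,0,0.003],[0,0,0]],
    [0.03,[0,0,0.003],[0,0,0]]
  ]
}}

```text
clock: 10.12
position: [0.4963, 0.3691, 0.0151]
tcp_rot: [3.087, -0.576, -0.001]
wrist_force: [-0.7, 0.7, 0.2]
gripper_width: 0.0302
grip_force: 0.0
```

Request:
{"op": "servo_tool", "data": {
  "targets": [
    [0.03,[0,0,0.003],[0,0,0]],
    [0.03,[0,0,0.004],[0,0,0]],
    [0.0,[0,0,0.004],[0,0,0]],
    [0.0,[0,0,0.004],[0,0,0]],
    [0.0,[0,0,0.004],[0,0,0]]
  ],
  "force": 30
}}

```text
clock: 10.75
position: [0.4966, 0.3694, 0.0118]
tcp_rot: [-3.088, 0.576, -0.0]
wrist_force: [-0.1, -0.1, -0.6]
gripper_width: 0.0107
grip_force: 29.2
```

Request:
{"op": "servo_tool", "data": {
  "targets": [
    [0.0,[0,0,-0.04],[0,0,0]],
    [0.0,[0,0,-0.1],[0,0,0]],
    [0.0,[0.02,0.05,-0.13],[0,0,-0.03]],
    [0.0,[0.04,0.1,-0.13],[0,0,-0.06]],
    [0.0,[0.06,0.15,-0.13],[0,0,-0.09]],
    [0.0,[0.08,0.2,-0.13],[0,0,-0.12]],
    [0.0,[0.095,0.25,-0.13],[0,0,-0.15]],
    [0.0,[0.11,0.3,-0.13],[0,0,-0.17]],
    [0.0,[0.1255,0.337,-0.13],[0,0,-0.19]],
    [0.0,[0.1255,0.337,-0.11],[0,0,-0.19]],
    [0.0,[0.1255,0.337,-0.08],[0,0,-0.19]],
    [0.0,[0.1255,0.337,-0.06],[0,0,-0.19]],
    [0.0,[0.1255,0.337,-0.06],[0,0,-0.19]]
  ]
}}

```text
clock: 12.38
position: [0.4909, 0.0094, 0.0706]
tcp_rot: [3.128, -0.281, -0.006]
wrist_force: [-0.5, 0.9, -0.2]
gripper_width: 0.0106
grip_force: 29.7
```

Run:
```python
from h import *
np.set_printoptions(precision=4,suppress=True)
w=grab('wrist','wrist8');grab('side','side8');c=grab('scene','scene8')
o=r.get_obs();p=np.array(o['position']);R=Ro.from_rotvec(o['tcp_rot']).as_matrix();print(p,R[:,0],o['clock'],o['gripper_width'],o['grip_force'])
for q in comps(w,(3,140,60),(11,255,255),(0,0,640,400),60): print(q[1:3])
print('expected filter end', proj(w,p+R@np.array([.084,0,-.024])),'box inner corners at z .06')
yaw=np.radians(-10.2);by=np.array([np.cos(yaw),np.sin(yaw),0]);bx=np.array([by[1],-by[0],0]);b=np.array([.4875,.0108,0])
for sx in(-1,1): print(proj(w,b+sx*.054*bx+.1*by+[0,0,.06]),proj(w,b+sx*.060*bx+.106*by+[0,0,.06]))
a=cv2.imread('pics/wrist8.png')[:260,120:560];d=cv2.imread('pics/scene8.png')[130:280,210:350]
O=np.zeros((300,760,3),np.uint8);O[:260,:440]=a;O[:,460:740]=cv2.resize(d,(280,300));cv2.imwrite('pics/c8.png',O)
```

```text
[0.4929 0.0101 0.0728] [ 0.9841 -0.1774  0.0017] 12.525 0.010809654673234402 29.70619261264801
(array([  287,    41,    59,   306, 11025], dtype=int32), array([316.3, 170. ]))
(array([ 561,  140,   79,   42, 2329], dtype=int32), array([602.4, 158.3]))
(array([527, 329,  32,  19, 251], dtype=int32), array([544.3, 335.8]))
expected filter end (np.float64(316.3980088945519), np.float64(48.350674238566995)) box inner corners at z .06
(np.float64(197.48496500652868), np.float64(37.822337414524014)) (np.float64(182.78726347632463), np.float64(23.22535142670432))
(np.float64(435.81451720094157), np.float64(37.26150758916938)) (np.float64(450.4099642433602), np.float64(22.61214638121581))
```

View pics/c8.png

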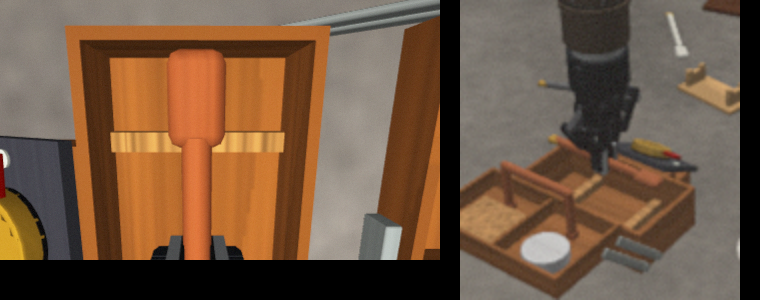

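The straw hangs centred over the compartment and parallel to its walls, and the tray lies open behind. Now I'll lower it slowly and release.

Request:
{"op": "servo_tool", "data": {
  "targets": [
    [0.0,[0,0,0.03],[0,0,0]],
    [0.0,[0,0,0.05],[0,0,0]],
    [0.0,[0,0,0.06],[0,0,0]],
    [0.0,[0,0,0.066],[0,0,0]],
    [0.0,[0,0,0.069],[0,0,0]],
    [0.0,[0,0,0.07],[0,0,0]],
    [0.0,[0,0,0.07],[0,0,0]]
  ]
}}

```text
clock: 13.4
position: [0.4926, 0.01, 0.0023]
tcp_rot: [-3.129, 0.28, -0.002]
wrist_force: [-0.4, 0.2, 1.3]
gripper_width: 0.0108
grip_force: 29.8
```

Request:
{"op": "servo_tool", "data": {
  "targets": [
    [0.03,[0,0,0],[0,0,0]],
    [0.03,[0,0,0],[0,0,0]],
    [0.03,[0,0,0],[0,0,0]],
    [0.03,[0,0,-0.04],[0,0,0]],
    [0.03,[0,0,-0.1],[0,0,0]],
    [0.03,[0,0,-0.16],[0,0,0]],
    [0.04,[0,0,-0.195],[0,0,0]],
    [0.04,[-0.0025,0.055,-0.195],[0,0,0]],
    [0.04,[-0.0053,0.1186,-0.195],[0,0,0]],
    [0.04,[-0.0053,0.1186,-0.195],[0,0,0]]
  ]
}}

```text
clock: 14.65
position: [0.4643, -0.1087, 0.1968]
tcp_rot: [3.128, -0.289, -0.001]
wrist_force: [-0.4, 0.4, -0.3]
gripper_width: 0.0397
grip_force: 0.0
```

Run:
```python
from h import *
np.set_printoptions(precision=4,suppress=True)
w=grab('wrist','wrist9');s=grab('side','side9');c=grab('scene','scene9')
o=r.get_obs();print(o['position'],o['tcp_rot'],o['clock'],o['gripper_width'])
for nm,im in (('w',w),('s',s),('c',c)):
  for q in comps(im,(3,140,60),(11,255,255),(0,0,640,400),40): print(nm,q[1:3])
yaw=np.radians(-10.2);by=np.array([np.cos(yaw),np.sin(yaw),0]);bx=np.array([by[1],-by[0],0]);b=np.array([.4875,.0108,0])
for x,y,z in [(0,.089,.032),(0,-.089,.032),(0,.089,.026),(.117,-.05,.135),(.117,.05,.135)]:
  X=b+x*bx+y*by+[0,0,z];print((x,y),[np.round(proj(k,X),1) for k in (w,s,c)])
```

```text
[ 0.4659 -0.1058  0.1968] [-3.1289  0.2809 -0.0002] 14.8 0.040212650632578596
w (array([ 543,   94,   97,   89, 3995], dtype=int32), array([589.9, 138.3]))
w (array([ 300,  120,   25,  163, 2780], dtype=int32), array([311.8, 199.3]))
w (array([ 173,   79,   35,  169, 2462], dtype=int32), array([192.2, 150.9]))
w (array([582, 133,  29,  19, 203], dtype=int32), array([596.2, 142. ]))
s (array([385, 134,   8,  16,  70], dtype=int32), array([387.7, 141.2]))
c (array([231, 211,  76,  34, 323], dtype=int32), array([268.4, 226.2]))
c (array([161, 305,  48,  32, 162], dtype=int32), array([184.1, 323. ]))
c (array([154, 306,  23,  20,  70], dtype=int32), array([162.6, 316.6]))
c (array([  0, 216,   6,  16,  47], dtype=int32), array([  1.9, 222.8]))
(0, 0.089) [array([183.5,  81.7]), array([322.8, 206.6]), array([309.3, 240.6])]
(0, -0.089) [array([202.5, 260.7]), array([379.5, 225.4]), array([256.4, 217.9])]
(0, 0.089) [array([186. ,  82.2]), array([322.8, 208.2]), array([309.4, 242.4])]
(0.117, -0.05) [array([312.1, 273.1]), array([385.6, 170.2]), array([232.9, 211.7])]
(0.117, 0.05) [array([310.3, 131.2]), array([353.8, 161.8]), array([264.8, 225.6])]
```

Request:
{"op": "servo_tool", "data": {
  "targets": [
    [0.036,[0,0,0.05],[0,0,0]],
    [0.036,[0,0,0.085],[0,0,0]],
    [0.036,[0,0,0.092],[0,0,0]],
    [0.036,[0,0,0.092],[0,0,0]],
    [0.0,[0,0,0.092],[0,0,0]],
    [0.0,[0,0,0.092],[0,0,0]],
    [0.0,[0,0,0.092],[0,0,0]]
  ],
  "force": 50
}}

```text
clock: 15.68
position: [0.4671, -0.1059, 0.1063]
tcp_rot: [-3.129, 0.28, -0.005]
wrist_force: [-1.4, 1.1, 6.4]
gripper_width: 0.0103
grip_force: 48.9
```

Request:
{"op": "servo_tool", "data": {
  "targets": [
    [0.0,[0,-0.0045,-0.0045],[0,0,0]],
    [0.0,[0,-0.0115,-0.0098],[0,0,0]],
    [0.0,[0,-0.0242,-0.0179],[0,0,0]],
    [0.0,[0,-0.0381,-0.0239],[0,0,0]],
    [0.0,[0,-0.0526,-0.0277],[0,0,0]],
    [0.0,[0,-0.0676,-0.0294],[0,0,0]],
    [0.0,[0,-0.0827,-0.0287],[0,0,0]],
    [0.0,[0,-0.0975,-0.0258],[0,0,0]],
    [0.0,[0,-0.1117,-0.0207],[0,0,0]],
    [0.0,[0,-0.1249,-0.0136],[0,0,0]],
    [0.0,[0,-0.131,-0.0094],[0,0,0]],
    [0.0,[0,-0.137,-0.0045],[0,0,0]],
    [0.0,[0,-0.1425,0.0005],[0,0,0]],
    [0.0,[0,-0.1465,0.0045],[0,0,0]],
    [0.0,[0,-0.1478,0.0063],[0,0,0]],
    [0.0,[0,-0.1478,0.0068],[0,0,0]],
    [0.0,[0,-0.1478,0.0068],[0,0,0]]
  ]
}}

```text
clock: 17.8
position: [0.4933, 0.0393, 0.0998]
tcp_rot: [3.128, -0.278, 0.004]
wrist_force: [0.7, -3.2, 15.0]
gripper_width: 0.01
grip_force: 50.3
```

Request:
{"op": "servo_tool", "data": {
  "targets": [
    [0.04,[0,0,0],[0,0,0]],
    [0.04,[0,0,0],[0,0,0]],
    [0.04,[0,0,-0.05],[0,0,0]],
    [0.05,[0,0,-0.11],[0,0,0]],
    [0.05,[0.04,0.4016,-0.11],[0,0,1.58]],
    [0.05,[0.04,0.4016,-0.11],[0,0,1.58]],
    [0.05,[0.04,0.4016,-0.11],[0,0,1.58]],
    [0.05,[0.04,0.4016,-0.11],[0,0,1.58]],
    [0.05,[0.04,0.4016,-0.11],[0,0,1.58]],
    [0.05,[0.04,0.4016,-0.11],[0,0,1.58]],
    [0.05,[0.04,0.4016,-0.11],[0,0,1.58]],
    [0.05,[0.04,0.4016,-0.11],[0,0,1.58]],
    [0.05,[0.04,0.4016,-0.11],[0,0,1.58]],
    [0.05,[0.04,0.4016,-0.11],[0,0,1.58]],
    [0.05,[0.04,0.4016,-0.11],[0,0,1.58]]
  ]
}}

```text
clock: 19.68
position: [0.4597, -0.3624, 0.2073]
tcp_rot: [2.004, -2.418, -0.003]
wrist_force: [-0.5, 0.8, -0.0]
gripper_width: 0.0499
grip_force: 0.0
```

Run:
```python
from h import *
np.set_printoptions(precision=4,suppress=True)
w=grab('wrist','wrist10');s=grab('side','side10');c=grab('scene','scene10')
o=r.get_obs();p=np.array(o['position']);R=Ro.from_rotvec(o['tcp_rot']).as_matrix();print(p,R[:,0],o['clock'],o['qpos'])
for q in comps(w,(4,180,120),(16,255,255),(0,0,640,400),40)[:5]:
    cn=max(cv2.findContours(q[3].astype(np.uint8),0,1)[0],key=cv2.contourArea);print(q[1:3],cv2.boxPoints(cv2.minAreaRect(cn)).round(1).tolist(), cv2.approxPolyDP(cn,4,True)[:,0].tolist())
print('exp key top',[np.round(proj(w,np.array([.461,-.363,z])),1) for z in (.123,.095,.067)])
# handle of tray in closed state
for nm,im in (('s',s),('c',c)):
  for q in comps(im,(3,140,60),(11,255,255),(0,0,640,400),40): print(nm,q[1:3])
m=cv2.cvtColor(w['pixels'],cv2.COLOR_RGB2HSV);print(m[100:400:25,200:440:20,0])
```

```text
[ 0.46   -0.3625  0.2078] [-0.1861 -0.9825 -0.0002] 19.825 [-0.3912  0.3276 -0.111  -0.0001 -1.1327  0.204 ]
(array([309, 178,  23,  54, 953], dtype=int32), array([320.3, 204.5])) [[308.6000061035156, 230.0], [313.8999938964844, 177.3000030517578], [331.8999938964844, 179.10000610351562], [326.6000061035156, 231.8000030517578]] [[316, 178], [309, 228], [325, 231], [331, 180]]
exp key top [array([314.1, 199. ]), array([314.3, 190.2]), array([314.5, 182.9])]
s (array([385, 134,   7,  16,  58], dtype=int32), array([387.5, 141. ]))
c (array([271, 187,  33,  14,  89], dtype=int32), array([287.3, 193.5]))
c (array([174, 314,  24,  24,  89], dtype=int32), array([185.4, 326.5]))
c (array([154, 311,  13,  19,  71], dtype=int32), array([161.3, 320.5]))
c (array([  0, 214,   6,  17,  53], dtype=int32), array([  1.8, 222.5]))
[[ 15  10  17  18   9  14  19  20  10  16  15  14]
 [ 13  18  17  15   8  16  17   8  16  18  14  18]
 [ 16  19  14  14   9  11   9  10   9  21  15  19]
 [ 14  12  16  16  10  93  11  90  13  17  14  16]
 [ 21  19  14  14  10  98  14 103  15  19  17  14]
 [ 17  14  14  18  11   8  15   8  14  18  17  16]
 [ 19  15  90   0  18  15  21  17  21  90 120  14]
 [ 15 105 150 132  21  17  14  21  14  50  98  66]
 [ 60  95 110  16  16  12  18  15  14  90 150 102]
 [140 129 156  16  15  14  15  18  20  14 130 105]
 [ 75 113 120 120  80  94 150  30 150  80 103  94]
 [  0 120 120 100 143 120 120 120  90  53  75 160]]
```

Run:
```python
from h import *
np.set_printoptions(precision=4,suppress=True)
w=load('wrist10');q=[onz(w,u,v,.123) for u,v in [(316,178),(309,228.5),(325.5,231.5),(331.5,180)]];q=np.array(q);print(q)
print([np.linalg.norm(q[i]-q[i-1]) for i in range(4)]);d=q[0]-q[1]+q[3]-q[2];print('yaw y',np.degrees(np.arctan2(d[1],d[0])),'c',q.mean(0))
o=r.get_obs();R=Ro.from_rotvec(o['tcp_rot']).as_matrix();print(R.T@(q.mean(0)-o['position']),np.degrees(np.arctan2(R[1,0],R[0,0])))
# stand edges: dark brown/gray edge, silver flange
g=cv2.cvtColor(w['pixels'],cv2.COLOR_RGB2HSV);m=comps(w,(0,110,20),(14,255,110),(150,80,480,300),300)
for k in m[:3]: 
    cn=max(cv2.findContours(k[3].astype(np.uint8),0,1)[0],key=cv2.contourArea);print(k[1:3],cv2.approxPolyDP(cv2.convexHull(cn),6,True)[:,0].tolist())
```

```text
[[ 0.4566 -0.3784  0.123 ]
 [ 0.4692 -0.3408  0.123 ]
 [ 0.4573 -0.3361  0.123 ]
 [ 0.4457 -0.3748  0.123 ]]
[np.float64(0.011476216598548875), np.float64(0.039655847032643), np.float64(0.012854751364458412), np.float64(0.04044662034939782)]
yaw y -107.59604102181652 c [ 0.4572 -0.3575  0.123 ]
[-0.0044  0.0036  0.0848] -100.72525278042295
(array([ 277,  136,   84,   96, 4430], dtype=int32), array([317.1, 177.4])) [[360, 141], [356, 230], [279, 230], [277, 141]]
```

Request:
{"op": "servo_tool", "data": {
  "targets": [
    [0.05,[-0.0044,0.0036,0.04],[0,0,0.113]],
    [0.05,[-0.0044,0.0036,0.09],[0,0,0.113]],
    [0.05,[-0.0044,0.0036,0.12],[0,0,0.113]],
    [0.05,[-0.0044,0.0036,0.137],[0,0,0.113]],
    [0.05,[-0.0044,0.0036,0.137],[0,0,0.113]],
    [0.0,[-0.0044,0.0036,0.137],[0,0,0.113]],
    [0.0,[-0.0044,0.0036,0.137],[0,0,0.113]],
    [0.0,[-0.0044,0.0036,0.137],[0,0,0.113]],
    [0.0,[-0.0044,0.0036,0.137],[0,0,0.113]]
  ],
  "force": 70
}}

```text
clock: 20.95
position: [0.4582, -0.3582, 0.0723]
tcp_rot: [-1.863, 2.528, -0.004]
wrist_force: [0.5, 1.0, 5.4]
gripper_width: 0.0135
grip_force: 68.9
```

Run:
```python
from h import *
np.set_printoptions(precision=4,suppress=True)
w=grab('wrist','wrist11');s=grab('side','side11');c=grab('scene','scene11')
o=r.get_obs();print(o['position'],o['tcp_rot'],o['clock'],o['gripper_width'],o['grip_force'],o['wrist_force'])
for nm,im in (('w',w),('s',s),('c',c)):
  for q in comps(im,(4,180,100),(16,255,255),(0,0,640,400),10): print(nm,q[1:3])
for nm,im in (('s',s),('c',c)): print(nm,[np.round(proj(im,np.array([.4572,-.3575,z])),1) for z in (.067,.08,.095,.123)])
px=c['pixels'];u=int(proj(c,np.array([.4572,-.3575,.09]))[0])
for v in range(280,325,2): print(v,' '.join('%3d,%3d,%3d'%tuple(px[v,k]) for k in range(u-15,u+16,5)))
```

```text
[ 0.4582 -0.3582  0.0723] [-1.8634  2.5282 -0.0035] 21.1 0.013131217752395176 68.97173523902893 [0.3943 1.1219 6.1914]
w (array([ 297,  204,   40,  143, 5099], dtype=int32), array([317. , 277.4]))
c (array([166, 294,  24,  25, 172], dtype=int32), array([173.6, 306.4]))
s [array([388. , 149.7]), array([388.3, 146.4]), array([388.7, 142.5]), array([389.5, 135.1])]
c [array([180.8, 312. ]), array([179.7, 307.4]), array([178.4, 302. ]), array([176. , 291.7])]
280  29, 27, 33  22, 19, 30  34, 30, 31  20, 28, 28 120,120,118 126,121,114 133,128,120
282  32, 38, 38  29, 32, 30  29, 29, 28  25, 22, 16  91, 96, 97 118,119,119  59, 56, 57
284  20, 17, 24  31, 31, 34  39, 40, 43  23, 23, 24  58, 55, 56 100, 98, 97  48, 48, 50
286  87, 82, 77  34, 39, 36  31, 36, 36  43, 40, 47  79, 81, 77 110,112,113  32, 32, 32
288 126,119,113  39, 42, 41  39, 35, 38  28, 28, 24  37, 39, 42  59, 61, 61  35, 30, 33
290 130,125,116  32, 29, 26  32, 32, 35 200, 96, 30  49, 53, 53  38, 40, 39  37, 35, 32
292 140,131,122  47, 47, 49  20, 22, 33 130, 71, 35  32, 32, 28  33, 32, 35  88, 86, 82
294 132,127,119 133,123,
[... 683 characters left out ...]
 116,111,104 112, 74, 55 102, 49,  5  79, 80, 83  66, 52, 48 126,109, 99 154,159,151
312  90, 65, 48 142,137,129 105, 56, 26  85, 72, 65 103, 47, 12 148,151,148 153,157,152
314  90, 56, 38 151,157,148 102, 54, 10 102, 53, 15 144,144,136 150,154,148 144,148,144
316  84, 52, 33 153,158,153 104, 56, 19 102, 63, 31 151,155,149 151,155,150 109,110,108
318  87, 54, 37 149,156,147 107, 52, 10 147,151,143 149,150,144 158,160,154  83, 65, 59
320  85, 54, 34 141,144,139 143,138,132 148,154,148 151,152,149 128,132,128  87, 49, 35
322  90, 54, 35  67, 62, 58 147,151,144 150,156,148 143,148,143  78, 63, 59  93, 57, 46
324  86, 54, 35  79, 49, 33  93, 97, 93  98,102, 99  77, 74, 66  81, 49, 29  75, 54, 44
```

Run:
```python
from h import *
np.set_printoptions(precision=4,suppress=True)
yaw=np.radians(-10.2);by=np.array([np.cos(yaw),np.sin(yaw),0]);bx=np.array([by[1],-by[0],0]);box=np.array([.4875,.0108,0])
A=np.zeros((3,3));B=np.zeros(3);obs=[]
for f in ['wrist1','wrist2','wrist4','wrist5','wrist6','wrist8','wrist9','side0','side9','side10','side11']:
    im=load(f);u,v=map(int,proj(im,np.array([.505,.118,.055])))
    if not(30<u<610 and 30<v<370): print(f,'out',u,v);continue
    k=60 if f[0]=='w' else 22
    b=comps(im,(18,90,60),(34,255,255),(max(u-k,0),max(v-k,0),min(u+k,640),min(v+k,400)),8)
    if not b: continue
    m=sum(q[3] for q in b if q[0]>.1*b[0][0]).astype(np.uint8);hull=cv2.convexHull(np.vstack(cv2.findContours(m,0,1)[0]));M=cv2.moments(hull);uv=(M['m10']/M['m00'],M['m01']/M['m00'])
    e=cv2.fitEllipse(hull);mm=np.zeros(m.shape,np.uint8);cv2.fillConvexPoly(mm,hull,1)
    g=cv2.cvtColor(im['pixels'],cv2.COLOR_RGB2GRAY);d=cv2.erode(mm,np.ones((5,5)))&(g<70 if f[0]=='w' else g<95);dy,dx=np.where(d)
    S=(dx.mean(),dy.mean(),np.degrees(cv2.PCACompute(np.c_[dx,dy].astype(np.float32),None)[1][0]@[[0],[1]])) if len(dx)>8 else None
    print(f,np.round(uv,1),np.round(e[1],1),'slot',None if S is None else np.round(S[:2],1),len(dx))
    obs.append((f,im,uv,(dx,dy)))
    if S is not None: uv=S[:2]
    o,dd=ray(im,*uv);P=np.eye(3)-np.outer(dd,dd);wt=1 if f[0]=='w' else .7;A+=wt*P;B+=wt*P@o
X=np.linalg.solve(A,B);print('slot centre',X,'box',(X-box)@bx,(X-box)@by,X[2])
n=-.5*bx+.866*np.array([0,0,1]);cx=np.cross(by,n)
for f,im,uv,(dx,dy) in obs:
    print(f,'reproj',np.round(proj(im,X),1))
    if len(dx)>8:
        Q=np.array([onplane(im,a,b,X,n)-X for a,b in zip(dx,dy)]);q=np.c_[Q@by,Q@cx];q=q-q.mean(0);vv=np.linalg.svd(q,full_matrices=False)[2][0];vv*=np.sign(vv[0]);t=q@vv
        print('   slot angle deg (by->cx)',np.degrees(np.arctan2(vv[1],vv[0])),'len',np.ptp(t))
print('cx',cx)
```

```text
wrist1 [238.  179.9] [50.8 59.9] slot [242.1 171.7] 24
wrist2 [213.2 202.9] [64.9 80. ] slot [218.8 184.8] 68
wrist4 [195.7 215.7] [72.4 91.3] slot [202.4 191. ] 88
wrist5 out -31 215
wrist6 out 612 70
wrist8 [124.1 238.1] [ 76.1 108.2] slot [134.9 212.8] 152
wrist9 [ 69.1 182.6] [42.9 66.9] slot [ 74.1 165.9] 38
side0 [331.7 230.3] [20.  21.2] slot None 0
side9 [331.6 230.3] [19.9 21.4] slot None 0
side10 [331.5 230.3] [20.  21.3] slot None 0
side11 [331.7 230.3] [19.9 21.2] slot None 0
slot centre [0.5151 0.1093 0.0476] box -0.10188540626059077 0.009760383215635245 0.047553049229189716
wrist1 reproj [244.2 168.6]
   slot angle deg (by->cx) 25.28031956977393 len 0.053657783688908306
wrist2 reproj [221.4 188. ]
   slot angle deg (by->cx) 23.449939117549444 len 0.0566275295267134
wrist4 reproj [205.1 198.5]
   slot angle deg (by->cx) 23.813624663554002 len 0.05907242376296864
wrist8 reproj [135.4 218.5]
   slot angle deg (by->cx) -54.91821851803829 len 0.05537453410197815
wrist9 reproj [ 76.9 171.4]
   slot angle deg (by->cx) -40.05987687448972 len 0.05131920354545996
side0 reproj [329.6 230.3]
side9 reproj [329.6 230.3]
side10 reproj [329.6 230.3]
side11 reproj [329.6 230.3]
cx [-0.1534 -0.8523  0.5   ]
```

Request:
{"op": "servo_tool", "data": {
  "targets": [
    [0.0,[0,0,-0.02],[0,0,0]],
    [0.0,[0,0,-0.07],[0,0,0]],
    [0.0,[0,0,-0.12],[0,0,0]],
    [0.0,[0,0,-0.15],[0,0,0]],
    [0.0,[0,0,-0.15],[0,0,0]]
  ]
}}

```text
clock: 21.72
position: [0.4583, -0.3582, 0.2233]
tcp_rot: [-1.862, 2.527, -0.007]
wrist_force: [0.3, 0.5, -1.2]
gripper_width: 0.0131
grip_force: 68.3
```

```bash
cat > cam.py <<'E'
from h import *
yaw=np.radians(-10.2);by=np.array([np.cos(yaw),np.sin(yaw),0]);bx=np.array([by[1],-by[0],0]);box=np.array([.4875,.0108,0]);n=-.5*bx+.866*np.array([0,0,1]);cx=np.cross(by,n)
def slot(im,side):
    u,v=map(int,proj(im,np.array([.505,.118,.055])));k=22 if side else 65
    b=comps(im,(18,90,40),(34,255,255),(max(u-k,0),max(v-k,0),min(u+k,640),min(v+k,400)),8)
    m=sum(q[3] for q in b if q[0]>.1*b[0][0]).astype(np.uint8);hull=cv2.convexHull(np.vstack(cv2.findContours(m,0,1)[0]));M=cv2.moments(hull);uv=(M['m10']/M['m00'],M['m01']/M['m00'])
    (c0,ax,an)=cv2.fitEllipse(hull);mm=np.zeros(m.shape,np.uint8);cv2.ellipse(mm,(c0,(ax[0]*.84,ax[1]*.84),an),1,-1)
    V=im['pixels'].max(2).astype(float);med=np.median(V[mm>0]);k,l,st,ce=cv2.connectedComponentsWithStats(((mm>0)&(V<.72*med)).astype(np.uint8))
    i=1+np.argmax(st[1:,4]);dy,dx=np.where(l==i);return uv,dx,dy
def ls(o):
    A=np.zeros((3,3));B=np.zeros(3)
    for im,uv,wt in o:
        p,d=ray(im,*uv);P=np.eye(3)-np.outer(d,d);A+=wt*P;B+=wt*P@p
    return np.linalg.solve(A,B)
E
python3 - <<'E'
from cam import *
np.set_printoptions(precision=4,suppress=True)
O=[];H=[]
for f in ['wrist1','wrist2','wrist4','wrist8','wrist9','side0','side10']:
    im=load(f);uv,dx,dy=slot(im,f[0]=='s');print(f,np.round(uv,1),'slot',dx.mean().round(1),dy.mean().round(1),len(dx))
    H.append((im,uv,1));O.append((f,im,(dx.mean(),dy.mean()),dx,dy))
X=ls([(i,u,1) for f,i,u,_,_ in O]);Y=ls(H)
for Z in (X,Y): print('centre',Z,(Z-box)@bx,(Z-box)@by)
for f,im,uv,dx,dy in O:
    Q=np.array([onplane(im,a,b,X,n)-X for a,b in zip(dx,dy)]);q=np.c_[Q@by,Q@cx];q=q-q.mean(0);vv=np.linalg.svd(q,full_matrices=False)[2][0];vv*=np.sign(vv[0])
    print(f,'err',np.round(np.subtract(proj(im,X),uv),1),'ang by->cx',np.degrees(np.arctan2(vv[1],vv[0])).round(1),'len',np.ptp(q@vv).round(4))
for f in ('wrist2','wrist4'):
    im=load(f);t=comps(im,(0,190,100),(4,255,255),(100,50,420,300),20)[0];P=onplane(im,*t[2],X,n)-X;print('tongue',P@by,P@cx)
s=grab('side','side12');c=grab('scene','scene12');grab('wrist','wrist12')
p=np.array(r.get_obs()['position']);print(p)
for d in (-.0227,0.033-.0227,.0623): print(d,[np.round(proj(k,p-[0,0,d]),1) for k in (s,c)])
for nm,im in (('s',s),('c',c)):
    u,v=map(int,proj(im,p-[0,0,.03]));print(nm,u,v)
    for vv in range(v-8,v+26,2): print(vv,' '.join('%3d,%3d,%3d'%tuple(im['pixels'][vv,k]) for k in range(u-12,u+13,3)))
E
```

```text
wrist1 [238.2 179.8] slot 232.9 179.9 257
wrist2 [213.3 202.9] slot 205.4 203.8 418
wrist4 [196.  215.6] slot 217.6 208.6 604
wrist8 [124.3 238.1] slot 143.6 232.0 1293
wrist9 [ 69.3 182.4] slot 80.1 180.6 535
side0 [331.7 230.3] slot 331.4 229.8 34
side10 [331.5 230.3] slot 331.5 229.9 33
centre [0.5077 0.112  0.0512] -0.10317629997087786 0.0019428952726870063
centre [0.5071 0.1154 0.0543] -0.10639239223473734 0.0007214878318387323
wrist1 err [ 9.6 -2.6] ang by->cx 8.1 len 0.0458
wrist2 err [13.6 -4.2] ang by->cx 8.7 len 0.0463
wrist4 err [-15.3   3.2] ang by->cx -20.5 len 0.0459
wrist8 err [-11.9   1.9] ang by->cx -19.2 len 0.0498
wrist9 err [-5.7 -0.1] ang by->cx -10.1 len 0.0514
side0 err [0.7 0.6] ang by->cx 8.1 len 0.0379
side10 err [0.5 0.5] ang by->cx 8.6 len 0.0371
tongue 0.03467391133184438 -0.005557237034274311
tongue 0.03422931844531186 -0.006531570349192666
[ 0.4563 -0.3571  0.2189]
-0.0227 [array([393.2, 101.7]), array([164.3, 243.6])]
0.0103 [array([392.2, 111.4]), array([167.6, 257.6])]
0.0623 [array([390.7, 126.1]), array([172.6, 278.5])]
s 391 117
109 175,187,173 16
[... 3099 characters left out ...]
, 83 133,126,118 128,125,116
279 135,128,121 134,127,122 132,125,120  81, 83, 78  80, 80, 79  99, 97, 94 134,128,121 134,128,122 136,128,124
281 135,129,122 132,125,119 132,124,117  75, 76, 75 108,105,100 138,130,124 131,126,118 134,125,120 131,128,119
283 134,128,123 133,127,121 132,128,121 118,114,109 132,126,117 136,130,122 134,128,121 136,128,120 138,134,126
285 132,126,122 133,128,119 137,132,123 138,133,124 138,131,121 138,133,123 137,132,125 136,128,120 137,132,121
287 137,130,121 139,131,124 140,134,127 137,130,121 137,133,123 135,131,122 136,130,123 139,136,124 129,127,118
289 137,132,125 139,134,126 137,132,124 137,129,122 132,128,119 134,129,121 135,130,120 137,131,119 135,127,120
```

Run:
```python
from cam import *
np.set_printoptions(precision=4,suppress=True)
w1,w2,s0,s1=[load(f) for f in('wrist1','wrist2','side0','side10')]
X=ls([(w1,(232.9,179.9),1),(w2,(205.4,203.8),1),(s0,(331.4,229.8),1)])
print(X,(X-box)@bx,(X-box)@by,[np.round(proj(k,X),1) for k in(w1,w2,s0)])
print('ledge height check: ledge z under cam',(X-.014*n)[2],'at box x',(X-.014*n-box)@bx)
for f,k in((w1,(232.9,179.9)),):
    print('onplane',onplane(w1,232.9,179.9,X,n))
s,c=load('side12'),load('scene12');T,e=tri(s,(389,126),c,(170.5,279.5));o=r.get_obs();R=Ro.from_rotvec(o['tcp_rot']).as_matrix();print('tip',T,e,'tool',R.T@(T-o['position']),o['position'])
# target orientation: tool z=-n, tool x along slot
a=np.radians(8.4);sl=np.cos(a)*by+np.sin(a)*cx
Rt=np.c_[sl,np.cross(-n,sl),-n];print('n',n,'sl',sl,Rt)
dR=Ro.from_matrix(R.T@Rt);print('turn',dR.as_rotvec(),np.degrees(dR.magnitude()))
for h in (.06,.0):
    p=X+n*h-Rt@np.array([0,0,.0623]);print(h,p,'shift',R.T@(p-o['position']))
```

```text
[0.5077 0.1194 0.0589] -0.11048363026819162 0.0006623124633459744 [array([233.1, 180.2]), array([205.7, 204.1]), array([331.1, 229.8])]
ledge height check: ledge z under cam 0.04676594586615222 at box x -0.10348363026819161
onplane [0.508  0.1195 0.0588]
tip [ 0.4591 -0.3611  0.1567] 0.007814155764308512 tool [ 0.003  -0.0041  0.0622] [ 0.4563 -0.3571  0.2189]
n [0.0885 0.4921 0.866 ] sl [ 0.9512 -0.2997  0.073 ] [[ 0.9512 -0.2955 -0.0885]
 [-0.2997 -0.8173 -0.4921]
 [ 0.073   0.4946 -0.866 ]]
turn [-0.3484  0.4643 -1.5079] 92.5755656033966
0.06 [0.5185 0.1796 0.1648] shift [-0.5309  0.0997  0.0552]
0.0 [0.5132 0.1501 0.1128] shift [-0.501   0.0958  0.1071]
```

Request:
{"op": "servo_tool", "data": {
  "targets": [
    [0.0,[0,0,-0.05],[0,0,0]],
    [0.0,[-0.55,0.102,-0.05],[-0.348,0.464,-1.508]],
    [0.0,[-0.55,0.102,-0.05],[-0.348,0.464,-1.508]],
    [0.0,[-0.55,0.102,-0.05],[-0.348,0.464,-1.508]],
    [0.0,[-0.55,0.102,-0.05],[-0.348,0.464,-1.508]],
    [0.0,[-0.55,0.102,-0.05],[-0.348,0.464,-1.508]],
    [0.0,[-0.55,0.102,-0.05],[-0.348,0.464,-1.508]],
    [0.0,[-0.55,0.102,-0.05],[-0.348,0.464,-1.508]],
    [0.0,[-0.55,0.102,-0.05],[-0.348,0.464,-1.508]],
    [0.0,[-0.55,0.102,-0.05],[-0.348,0.464,-1.508]],
    [0.0,[-0.55,0.102,-0.05],[-0.348,0.464,-1.508]],
    [0.0,[-0.55,0.102,-0.01],[-0.348,0.464,-1.508]],
    [0.0,[-0.551,0.102,0.02],[-0.348,0.464,-1.508]],
    [0.0,[-0.551,0.102,0.02],[-0.348,0.464,-1.508]]
  ]
}}

```text
clock: 23.62
position: [0.5217, 0.1967, 0.198]
tcp_rot: [2.576, -0.423, -0.014]
wrist_force: [0.1, -0.6, -1.3]
gripper_width: 0.0131
grip_force: 68.7
```

Run:
```python
from cam import *
np.set_printoptions(precision=4,suppress=True)
s=grab('side','side13');c=grab('scene','scene13');w=grab('wrist','wrist13')
o=r.get_obs();p=np.array(o['position']);R=Ro.from_rotvec(o['tcp_rot']).as_matrix();print(p,R,o['clock'],o['qpos'],o['gripper_width'])
X=np.array([.5077,.1194,.0589]);T=p+R@[0,0,.0623];print('tip pred',T,'tool->slot',R.T@(X-p))
print([np.round(proj(k,T),1) for k in (s,c,w)],[np.round(proj(k,X),1) for k in (s,c,w)], 'grip',[np.round(proj(k,p-R@[0,0,.0227]),1) for k in (s,c)])
for nm,im in (('s',s),('c',c),('w',w)):
    for q in comps(im,(4,180,100),(16,255,255),(0,0,640,400),10): print(nm,'or',q[1:3])
u,v=map(int,proj(s,T))
for vv in range(v-26,v+12,2): print(vv,' '.join('%3d,%3d,%3d'%tuple(s['pixels'][vv,k]) for k in range(u-24,u+25,4)))
```

```text
[0.5239 0.1985 0.202 ] [[ 0.9509 -0.2977 -0.0843]
 [-0.2994 -0.8167 -0.4933]
 [ 0.078   0.4943 -0.8658]] 23.775 [ 0.8049  0.4722 -0.1113  0.2876 -1.4389  0.3362] 0.01305353377410758
tip pred [0.5187 0.1678 0.1481] tool->slot [-0.0029 -0.0013  0.1643]
[array([320.5, 211.6]), array([316.9, 166. ]), array([318.2, 207.6])] [array([331.2, 229.8]), array([306.5, 201.2]), array([316.2, 180.6])] grip [array([310.4, 194.3]), array([325.4, 136. ])]
c or (array([316, 128,  18,  20, 121], dtype=int32), array([326.3, 139.7]))
w or (array([ 363,   55,   97,  213, 8895], dtype=int32), array([409.5, 146.5]))
w or (array([ 297,  204,   40,  143, 5129], dtype=int32), array([316.9, 277.3]))
w or (array([355,  69,  14,  83, 440], dtype=int32), array([361.6, 115.7]))
w or (array([345,  64,  15,  55, 229], dtype=int32), array([350. ,  88.8]))
w or (array([366, 193,  11,  40, 179], dtype=int32), array([371.5, 210.7]))
w or (array([327,  72,  11,  48, 176], dtype=int32), array([332.2,  98.9]))
w or (array([436,  64,   8,  37, 112], dtype=int32), array([439.6,  81.9]))
w or (array([335,  67,   8,  28,  89], 
[... 2984 characters left out ...]
  76, 70, 66  76, 69, 65  75, 69, 64  74, 68, 63  73, 67, 62
215 158,152,148 156,151,148 154,149,145 137,108, 90 127,105, 91  79, 74, 70  77, 71, 67  75, 70, 66  75, 69, 65  75, 69, 64  73, 67, 63  74, 68, 63  77, 72, 67
217 154,148,145 157,152,148 155,149,145 137,107, 89 133,101, 80  86, 78, 73  75, 70, 65  74, 69, 64  74, 69, 64  74, 68, 63  73, 67, 63  74, 69, 65 102,101, 99
219 154,149,144 155,150,146 153,147,143 135,106, 90 134,100, 78 111, 87, 75  76, 69, 65  74, 69, 65  73, 67, 63  74, 68, 64  77, 70, 64  87, 85, 86 110,110,114
221 154,149,144 154,148,144 153,147,143 134,107, 92 131, 97, 77 162, 89, 76 114, 70, 66  79, 70, 64  78, 71, 64  96, 84, 69 148,125, 87 109,106,108 104,103,110
```

Run:
```python
from cam import *
np.set_printoptions(precision=4,suppress=True)
s,c,w=load('side13'),load('scene13'),load('wrist13')
o=r.get_obs();p=np.array(o['position']);R=Ro.from_rotvec(o['tcp_rot']).as_matrix()
C=-np.array(w['R']).T@w['t'];print('cam in tool',R.T@(C-p),p)
b=comps(w,(18,90,40),(34,255,255),(220,80,420,260),30)
for q in b[:4]: print('brass',q[1:3])
b=comps(w,(0,200,90),(3,255,255),(200,40,440,260),20)
for q in b[:3]: print('red',q[1:3])
X=np.array([.5077,.1194,.0589])
print('pred cam circle extents',[np.round(proj(w,X+.028*(np.cos(t)*by+np.sin(t)*cx)),1) for t in np.arange(0,6.28,np.pi/4)])
a=np.radians(8.4);print('pred tongue end',np.round(proj(w,X+.05*(np.cos(a)*by+np.sin(a)*cx)-.005*n),1))
T=p+R@[0,0,.0623];u,v=map(int,proj(c,T));print('scene tip pred',u,v)
for vv in range(v-20,v+14,2): print(vv,' '.join('%3d,%3d,%3d'%tuple(c['pixels'][vv,k]) for k in range(u-20,u+21,4)))
```

```text
cam in tool [ 0.0643 -0.0014 -0.1523] [0.5239 0.1985 0.202 ]
brass (array([ 288,  154,   57,   40, 1506], dtype=int32), array([315.5, 173.7]))
red (array([309, 131,  14,  23, 310], dtype=int32), array([315.8, 142.2]))
pred cam circle extents [array([311.9, 152.4]), array([333.5, 157.7]), array([344.5, 176.4]), array([338.9, 197. ]), array([320.4, 207.7]), array([299.6, 202.8]), array([288.2, 184.8]), array([293. , 163.8])]
pred tongue end [316.  128.4]
scene tip pred 316 166
146 104,101, 99 108,105, 97 112,106,101 107,103, 98  91, 91, 86 109,100, 92 132, 77, 41 141, 74, 30 113, 60, 28 123,118,111 117,110,104
148 101, 96, 94 110,103, 96 109,105, 97 111,102, 97 108,105, 98 112,109,105 104,108,104 112, 87, 77 117, 67, 36 118,116,109 116,113,104
150 105,100, 95 105,103, 95 108,105, 98 108,102, 96 112,107,101 116,110,102 104,103, 99 101, 99, 98  93, 93, 89 112,108,103 115,110,101
152 108,103, 94 106,102, 98 107,103, 97 107,104, 96 112,104, 99 108, 99, 93 107,110,106 114,109,100 110,106, 99 121,115,105 120,113,108
154 107,100, 94 112,107,102 112,103, 98 113,110,103 115,106,101 112,107, 96 
[... 991 characters left out ...]
,105, 76 119,112,102
170 102,101, 94 105,102, 92 104, 98, 92 109,105, 95 107,105, 97 114,107,102 105,103,100 100, 82, 58  98, 82, 59 178,142,100 202,158,110
172 113,108,100 114,107,100 110,104, 98 114,109,101 107,102, 94 102,101, 95 156,127, 92 110, 88, 64 171,135, 97 179,145,100 197,159,111
174 114,106, 98 113,107,102 117,111,103 108,106, 97 107,102, 97 111,106, 97 127,101, 71 173,140, 96 175,139, 97 173,137, 96 180,142, 98
176 112,110,108 109,104,100 113,109,102 111,105,102 115,106,100 109,105, 97 102,100, 91 128,102, 70 173,138, 96 173,137, 93 173,139, 97
178 107,108,105  99, 99, 93 117,114,107 115,107,102 108,102, 93 106,101, 97 110,104,100 107,100, 94 123, 96, 65 174,137, 95 176,139, 96
```

Request:
{"op": "servo_tool", "data": {
  "targets": [
    [0.0,[-0.003,-0.001,0.04],[0,0,0]],
    [0.0,[-0.003,-0.001,0.075],[0,0,0]],
    [0.0,[-0.003,-0.001,0.09],[0,0,0]],
    [0.0,[-0.003,-0.001,0.09],[0,0,0]]
  ]
}}

```text
clock: 24.28
position: [0.5135, 0.1558, 0.123]
tcp_rot: [2.582, -0.424, -0.005]
wrist_force: [0.2, 0.5, -1.1]
gripper_width: 0.0134
grip_force: 68.7
```

Run:
```python
from cam import *
np.set_printoptions(precision=4,suppress=True)
s=grab('side','side14');c=grab('scene','scene14');w=grab('wrist','wrist14')
o=r.get_obs();p=np.array(o['position']);R=Ro.from_rotvec(o['tcp_rot']).as_matrix();print(p,o['clock'],o['wrist_force'])
X=np.array([.5077,.1194,.0589]);print('tool->slot',R.T@(X-p)-[0,0,.0623])
b=comps(w,(18,90,40),(34,255,255),(200,60,440,300),30)
for q in b[:4]: print('brass',q[1:3])
print('pred circle',[np.round(proj(w,X+.028*(np.cos(t)*by+np.sin(t)*cx)),1) for t in np.arange(0,6.28,np.pi/2)])
V=w['pixels']
y0=b[0][1][1]
for v in range(y0-4,y0+40,4): print(v,' '.join('%3d,%3d,%3d'%tuple(V[v,k]) for k in range(300,340,3)))
```

```text
[0.5143 0.1571 0.1238] 24.425 [ 0.5574 -0.0809 -1.2943]
tool->slot [-0.0001  0.0008  0.0131]
brass (array([ 281,  166,   77,   38, 1304], dtype=int32), array([319.8, 181.5]))
pred circle [array([313.5, 164.6]), array([358. , 197.1]), array([325. , 238.7]), array([281.2, 208.3])]
162  65, 67, 79  65, 68, 79  69, 72, 81 142, 21, 26 200, 13,  9 204, 24, 20 206, 22, 21 205, 20, 14 203, 17,  7 201, 14, 14  65, 68, 79  65, 68, 78  61, 65, 75  66, 68, 78
166  64, 68, 80  63, 65, 72  40, 31, 18 141, 28, 11 203, 21, 14 195, 44, 21 196, 35, 12 198, 21, 16 205, 20, 16 202, 14, 12  58, 41, 17  45, 45, 51  65, 70, 80  71, 73, 83
170  79, 60, 20 168,124, 32 213,164, 44 210,163, 45 202,157, 45 209,158, 42 204,155, 44 207,158, 45 208,162, 44 207,161, 44 208,162, 46 175,132, 38 104, 77, 22  67, 52, 21
174 204,156, 40 208,160, 42 208,162, 43 184,137, 33 204,155, 41 161,118, 33 153,113, 35 168,123, 35 179,135, 34 204,156, 45 205,155, 43 206,158, 46 212,165, 48 213,163, 46
178 202,153, 39 199,150, 41 206,160, 39 209,162, 44 205,158, 41  37, 34, 35  30, 28, 33  31, 30, 31 108, 83, 34 206,161, 41 208,162,
[... 371 characters left out ...]
 207,159, 42
190  88, 81, 64  88, 88, 86 132,135,133 137,143,140 167,175,169 172,180,176 172,182,174 172,180,176 156,161,156 127,137,129  99,103, 99  89, 86, 72 177,138, 56 206,159, 44
194 167,175,169 169,179,174 174,182,176 172,179,174 171,179,174 168,175,171 173,180,176 170,176,172 168,177,172 170,176,173 169,177,173 169,175,168 173,181,175 156,166,161
198 171,176,171 169,176,171 169,177,173 169,175,172 172,179,176 171,175,171 169,176,171 169,176,170 169,177,170 170,177,171 168,174,168 166,175,171 166,174,169 169,176,169
202 168,178,169 174,182,176 170,178,172 170,178,174 175,182,176 175,183,174 172,179,175 171,176,173 170,177,173 170,178,173 173,179,174 169,179,175 172,178,174 171,179,173
```

Request:
{"op": "servo_tool", "data": {
  "targets": [
    [0.0,[0,0.001,0.009],[0,0,0]],
    [0.0,[0,0.001,0.013],[0,0,0]],
    [0.0,[0,0.001,0.015],[0,0,0]],
    [0.0,[0,0.001,0.015],[0,0,0]]
  ]
}}

```text
clock: 24.92
position: [0.5115, 0.1476, 0.1098]
tcp_rot: [2.582, -0.423, -0.006]
wrist_force: [-0.5, -0.3, -1.6]
gripper_width: 0.0131
grip_force: 68.7
```

Request:
{"op": "servo_tool", "data": {
  "targets": [
    [0.0,[0,0,0.003],[0,0,0]],
    [0.0,[0,0,0.006],[0,0,0]],
    [0.0,[0,0,0.006],[0,0,0]]
  ]
}}

```text
clock: 25.3
position: [0.5108, 0.1445, 0.1045]
tcp_rot: [2.582, -0.423, -0.007]
wrist_force: [0.6, -0.1, -0.9]
gripper_width: 0.0133
grip_force: 68.7
```

Run:
```python
from cam import *
np.set_printoptions(precision=4,suppress=True)
o=r.get_obs();p=np.array(o['position']);R=Ro.from_rotvec(o['tcp_rot']).as_matrix();print(p,o['clock'],o['wrist_force'],R.T@o['wrist_force'],o['qpos'])
X=np.array([.5077,.1194,.0589]);print('tool->slot',R.T@(X-p)-[0,0,.0623])
```

```text
[0.5108 0.1445 0.1045] 25.3 [ 0.5518 -0.0556 -0.892 ] [ 0.4733 -0.5605  0.7517] [ 0.7535  0.512  -0.3356  0.3327 -1.1774  0.2924]
tool->slot [ 0.0011 -0.0012 -0.0102]
```

Request:
{"op": "servo_tool", "data": {
  "targets": [
    [0.0,[0,0,0],[0,0,0.1]],
    [0.0,[0,0,0],[0,0,0.2]],
    [0.0,[0,0,0],[0,0,0.3]],
    [0.0,[0,0,0],[0,0,0.3]]
  ]
}}

```text
clock: 25.8
position: [0.5112, 0.145, 0.1046]
tcp_rot: [2.494, -0.804, 0.099]
wrist_force: [0.2, 1.0, -2.5]
gripper_width: 0.0132
grip_force: 68.5
```

Run:
```python
from cam import *
np.set_printoptions(precision=4,suppress=True)
w=grab('wrist','wrist15');s=grab('side','side15')
o=r.get_obs();p=np.array(o['position']);R=Ro.from_rotvec(o['tcp_rot']).as_matrix();print(p,o['clock'],R.T@o['wrist_force'],R.T@o['ft_torque'],o['gripper_width'])
X=np.array([.5077,.1194,.0589]);print('tool->slot',R.T@(X-p)-[0,0,.0623])
for q in comps(w,(0,190,90),(3,255,255),(150,40,480,300),20)[:3]:
    P=onplane(w,*q[2],X-.007*n,n)-X;print('red',q[1:3],'angle',np.degrees(np.arctan2(P@cx,P@by)),np.linalg.norm(P))
for q in comps(w,(18,90,40),(34,255,255),(200,60,440,300),30)[:2]: print('brass',q[1:3])
```

```text
[0.5112 0.145  0.1047] 25.9 [-0.2484 -1.3222  2.3745] [ 1.4404 -0.4433 -0.0238] 0.012988002131716869
tool->slot [ 0.0006 -0.0009 -0.0098]
red (array([295, 135,  26,  39, 763], dtype=int32), array([307.8, 153.6])) angle 16.6118687648619 0.037517025806255495
brass (array([ 276,  168,   83,   38, 1184], dtype=int32), array([317.1, 184. ]))
```

Request:
{"op": "servo_tool", "data": {
  "targets": [
    [0.0,[0,0,0],[0,0,0.15]],
    [0.0,[0,0,0],[0,0,0.3]],
    [0.0,[0,0,0],[0,0,0.45]],
    [0.0,[0,0,0],[0,0,0.6]],
    [0.0,[0,0,0],[0,0,0.75]],
    [0.0,[0,0,0],[0,0,0.9]],
    [0.0,[0,0,0],[0,0,1.05]],
    [0.0,[0,0,0],[0,0,1.17]],
    [0.0,[0,0,0],[0,0,1.17]]
  ]
}}

```text
clock: 27.02
position: [0.5114, 0.1451, 0.1047]
tcp_rot: [1.692, -2.116, 0.483]
wrist_force: [1.9, 0.5, -2.3]
gripper_width: 0.0129
grip_force: 68.5
```

```bash
cat > tg.py <<'E'
from cam import *
np.set_printoptions(precision=4,suppress=True)
import sys
w=grab('wrist',sys.argv[1]);s=grab('side','s'+sys.argv[1])
o=r.get_obs();p=np.array(o['position']);R=Ro.from_rotvec(o['tcp_rot']).as_matrix();print(p,o['clock'],R.T@o['wrist_force'],R.T@o['ft_torque'],o['gripper_width'])
X=np.array([.5077,.1194,.0589]);print('tool->slot',R.T@(X-p)-[0,0,.0623],'tool x angle',np.degrees(np.arctan2(R[:,0]@cx,R[:,0]@by)))
for nm,im in (('w',w),('s',s)):
  for q in comps(im,(0,170,80),(4,255,255),(100,20,520,330),8)[:3]:
    P=onplane(im,*q[2],X-.007*n,n)-X;print(nm,'red',q[1:3],'angle',np.degrees(np.arctan2(P@cx,P@by)),np.linalg.norm(P))
E
python3 tg.py wrist16
```

```text
[0.5114 0.145  0.1048] 27.125 [-1.2676 -1.4226  1.8998] [ 0.5536 -1.6494  0.0157] 0.013184282737011142
tool->slot [-0.0006 -0.0006 -0.0096] tool x angle 92.56872152572885
w red (array([295, 135,  26,  39, 771], dtype=int32), array([307.8, 154. ])) angle 85.80197095873518 0.038204829434563756
```

Request:
{"op": "servo_tool", "data": {
  "targets": [
    [0.0,[0,0,0],[0,0,0.06]],
    [0.0,[0,0,0],[0,0,0.11]],
    [0.0,[0,0,0],[0,0,0.11]]
  ]
}}

```text
clock: 27.5
position: [0.5114, 0.145, 0.1048]
tcp_rot: [1.581, -2.218, 0.515]
wrist_force: [2.1, 1.2, -2.0]
gripper_width: 0.0134
grip_force: 68.5
```

```bash
python3 tg.py wrist17
```

```text
[0.5114 0.145  0.1048] 27.6 [-2.7038 -2.1187  2.6841] [ 0.618  -1.8574 -0.0208] 0.013318004929166665
tool->slot [-0.0007 -0.0006 -0.0096] tool x angle 98.91564589333375
w red (array([294, 136,  27,  39, 772], dtype=int32), array([307.3, 154.3])) angle 91.74209872757513 0.03828838031496619
```

Request:
{"op": "servo_tool", "data": {
  "targets": [
    [0.0,[0,0,0],[0,0,0.04]],
    [0.0,[0,0,0],[0,0,0.08]],
    [0.0,[0,0,0],[0,0,0.08]]
  ]
}}

```text
clock: 27.98
position: [0.5113, 0.1451, 0.1048]
tcp_rot: [1.499, -2.286, 0.538]
wrist_force: [2.7, 0.6, -2.7]
gripper_width: 0.0136
grip_force: 70.8
```

```bash
python3 tg.py wrist18
```

```text
[0.5113 0.145  0.1048] 28.075 [-3.3962 -2.4431  1.9205] [ 0.5904 -1.9475 -0.9366] 0.0133669500930345
tool->slot [-0.0008 -0.0006 -0.0096] tool x angle 103.42521086303853
w red (array([289, 136,  29,  40, 777], dtype=int32), array([303.3, 155.1])) angle 92.34346835838592 0.03832894370290038
```

Request:
{"op": "servo_tool", "data": {
  "targets": [
    [0.0,[0,0,0],[0,0,-0.1]],
    [0.0,[0,0,0],[0,0,-0.19]],
    [0.0,[0,0,0],[0,0,-0.19]],
    [0.0,[0,0,-0.008],[0,0,-0.19]],
    [0.0,[0,0,-0.03],[0,0,-0.19]],
    [0.0,[0,0,-0.08],[0,0,-0.19]],
    [0.0,[0,0,-0.12],[0,0,-0.19]],
    [0.0,[0,0,-0.12],[0,0,-0.19]]
  ]
}}

```text
clock: 29.08
position: [0.5222, 0.2062, 0.2115]
tcp_rot: [1.692, -2.123, 0.484]
wrist_force: [-0.4, 0.2, -1.7]
gripper_width: 0.0133
grip_force: 68.9
```

```bash
python3 tg.py wrist19
python3 - <<'E'
from h import *
np.set_printoptions(precision=4,suppress=True)
o=r.get_obs();p=np.array(o['position']);R=Ro.from_rotvec(o['tcp_rot']).as_matrix();Rt=Ro.from_rotvec([-1.863,2.528,0]).as_matrix()
print(o['wrist_force'],o['qpos'],Ro.from_matrix(R.T@Rt).as_rotvec(), [R.T@(np.array(t)-p) for t in ([.4583,-.3582,.2733],[.5,0,.28])])
E
```

```text
[0.5203 0.2038 0.2083] 29.175 [-1.479  -0.2049  1.9473] [-0.1048 -1.1807 -0.01  ] 0.013049385337711435
tool->slot [-0.0012 -0.0022  0.1098] tool x angle 92.73215474426765
w red (array([309, 125,  15,  24, 305], dtype=int32), array([315.8, 136.3])) angle 92.09157949581652 0.03874312289807638
[ 0.3263  0.2394 -2.4202] [ 0.8144  0.4685 -0.0991  0.2811 -1.4586 -1.1364] [-0.0457 -0.5244  0.0739] [array([ 0.5183, -0.0628,  0.2267]), array([ 0.2116, -0.0261,  0.0404])]
```

Request:
{"op": "servo_tool", "data": {
  "targets": [
    [0.0,[0.05,-0.006,0.005],[0,-0.1,0]],
    [0.0,[0.1,-0.012,0.015],[-0.01,-0.2,0.015]],
    [0.0,[0.5183,-0.0628,0.2267],[-0.0457,-0.5244,0.0739]],
    [0.0,[0.5183,-0.0628,0.2267],[-0.0457,-0.5244,0.0739]],
    [0.0,[0.5183,-0.0628,0.2267],[-0.0457,-0.5244,0.0739]],
    [0.0,[0.5183,-0.0628,0.2267],[-0.0457,-0.5244,0.0739]],
    [0.0,[0.5183,-0.0628,0.2267],[-0.0457,-0.5244,0.0739]],
    [0.0,[0.5183,-0.0628,0.2267],[-0.0457,-0.5244,0.0739]],
    [0.0,[0.5183,-0.0628,0.2267],[-0.0457,-0.5244,0.0739]],
    [0.0,[0.5183,-0.0628,0.2267],[-0.0457,-0.5244,0.0739]],
    [0.0,[0.5183,-0.0628,0.2267],[-0.0457,-0.5244,0.0739]]
  ]
}}

```text
clock: 30.55
position: [0.4575, -0.3598, 0.2711]
tcp_rot: [1.859, -2.533, -0.007]
wrist_force: [-1.0, 0.0, -1.1]
gripper_width: 0.0132
grip_force: 68.7
```

Run:
```python
from h import *
np.set_printoptions(precision=4,suppress=True)
w=grab('wrist','wrist20');s=grab('side','side20');c=grab('scene','scene20')
o=r.get_obs();p=np.array(o['position']);R=Ro.from_rotvec(o['tcp_rot']).as_matrix();Rt=Ro.from_rotvec([-1.863,2.528,0]).as_matrix()
print(p,o['clock'],o['gripper_width'],Ro.from_matrix(R.T@Rt).as_rotvec(), R.T@(np.array([.4583,-.3582,.0733])-p))
k=comps(w,(4,180,120),(16,255,255),(250,180,400,400),40)[0];print('key in wrist',k[1:3],'at grasp: 297,204,40x143 c 317,277.4')
```

```text
[ 0.4589 -0.3572  0.2723] 30.7 0.012889544313553977 [0.0019 0.0014 0.0009] [0.0016 0.     0.199 ]
key in wrist (array([ 297,  246,   40,  100, 3740], dtype=int32), array([316.9, 294.5])) at grasp: 297,204,40x143 c 317,277.4
```

Run:
```python
from h import *
np.set_printoptions(precision=4,suppress=True)
for f in ('wrist12','wrist14','wrist19','wrist20'):
    px=load(f)['pixels'];print(f,' '.join('%d:%d,%d,%d'%((v,)+tuple(px[v,317])) for v in range(150,350,10)))
s,c=load('side20'),load('scene20');p=np.array([.4589,-.3572,.2723])
for d in (-.0227,.0103,.0623): print(d,[np.round(proj(k,p-[0,0,d]),1) for k in (s,c)])
u,v=map(int,proj(c,p-[0,0,.035]))
for vv in range(v-24,v+20,2): print(vv,u,' '.join('%3d,%3d,%3d'%tuple(c['pixels'][vv,k]) for k in range(u-24,u+25,4)))
```

```text
wrist12 150:79,43,17 160:82,39,22 170:81,42,23 180:75,39,18 190:151,160,162 200:149,156,159 210:108,42,0 220:107,40,2 230:109,47,3 240:109,43,3 250:201,88,0 260:232,112,0 270:233,115,0 280:234,115,0 290:232,110,0 300:233,110,0 310:232,110,0 320:232,109,0 330:231,110,0 340:229,106,0
wrist14 150:209,27,17 160:206,23,19 170:205,157,42 180:30,33,32 190:173,180,176 200:171,177,174 210:109,41,0 220:114,45,0 230:113,42,0 240:115,43,0 250:230,98,0 260:240,112,0 270:241,111,0 280:241,113,0 290:240,109,0 300:240,108,0 310:240,108,0 320:239,109,0 330:238,108,0 340:237,106,0
wrist19 150:193,144,38 160:35,35,32 170:32,32,33 180:30,31,30 190:159,164,165 200:159,167,166 210:130,51,0 220:130,47,0 230:127,46,0 240:129,50,0 250:231,101,0 260:233,100,0 270:233,105,0 280:233,102,0 290:232,99,0 300:232,100,0 310:232,100,0 320:231,102,0 330:231,100,0 340:230,100,0
wrist20 150:77,39,21 160:73,35,21 170:71,36,17 180:75,38,20 190:146,153,154 200:143,150,154 210:100,38,0 220:103,38,0 230:103,40,0 240:103,37,0 250:194,83,0 260:231,110,0 270:231,111,0 280:231,110,0 290:231,110,0 300:231,109,0 310:229,105,0 320:
[... 3108 characters left out ...]
,126,118 126,120,114 128,121,115 129,122,118
257 165 138,131,122 140,132,126 144,137,129 143,136,130 142,138,127  77, 80, 76  76, 80, 76  78, 81, 75 126,121,113 129,124,117 130,124,116 130,124,115 126,121,115
259 165 136,134,124 138,131,122 140,134,127 138,132,121 138,133,123  77, 78, 78  77, 79, 76 127,123,113 132,126,118 130,122,112 135,129,121 133,126,120 126,124,115
261 165 135,127,121 134,128,120 138,131,125 134,128,118 136,131,122  85, 87, 85 120,113,106 134,128,120 134,127,118 132,127,119 130,123,115 127,121,114 130,125,118
263 165 131,125,118 135,129,122 139,134,123 134,129,125 134,129,118 132,129,121 131,126,121 135,130,121 131,126,118 129,122,114 134,128,118 131,126,119 131,125,116
```

Request:
{"op": "servo_tool", "data": {
  "targets": [
    [0.0,[0,0,0.05],[0,0,0]],
    [0.0,[0,0,0.1],[0,0,0]],
    [0.0,[0,0,0.14],[0,0,0]],
    [0.0,[0,0,0.17],[0,0,0]],
    [0.0,[0,0,0.19],[0,0,0]],
    [0.0,[0,0,0.197],[0,0,0]],
    [0.0,[0,0,0.2],[0,0,0]],
    [0.0,[0,0,0.2],[0,0,0]]
  ]
}}

```text
clock: 31.7
position: [0.4608, -0.3578, 0.0743]
tcp_rot: [-1.864, 2.525, -0.003]
wrist_force: [-0.1, 0.4, -1.9]
gripper_width: 0.0131
grip_force: 68.8
```

Request:
{"op": "servo_tool", "data": {
  "targets": [
    [0.0,[0,0,0.001],[0,0,0]],
    [0.0,[0,0,0.002],[0,0,0]],
    [0.0,[0,0,0.002],[0,0,0]]
  ]
}}

```text
clock: 32.08
position: [0.4606, -0.3581, 0.0724]
tcp_rot: [-1.864, 2.525, -0.003]
wrist_force: [-1.1, 1.9, 3.4]
gripper_width: 0.0128
grip_force: 69.2
```

Contact shows as 3.4 N upward, so the flange is resting on the stand. I'll release the key and rise.

Request:
{"op": "servo_tool", "data": {
  "targets": [
    [0.05,[0,0,0],[0,0,0]],
    [0.05,[0,0,0],[0,0,0]],
    [0.05,[0,0,0],[0,0,0]],
    [0.05,[0,0,-0.03],[0,0,0]],
    [0.05,[0,0,-0.08],[0,0,0]],
    [0.05,[0,0,-0.137],[0,0,0]],
    [0.05,[0,0,-0.16],[0,0,0]],
    [0.05,[0,0,-0.16],[0,0,0]]
  ]
}}

```text
clock: 33.08
position: [0.4608, -0.3585, 0.2337]
tcp_rot: [-1.862, 2.524, -0.008]
wrist_force: [-0.8, 0.4, -0.4]
gripper_width: 0.0503
grip_force: 0.0
```

Run:
```python
from cam import *
np.set_printoptions(precision=4,suppress=True)
w=grab('wrist','wrist21');s=grab('side','side21');c=grab('scene','scene21');o=r.get_obs();print(o['position'],o['clock'],o['wrist_force'])
for q in comps(w,(4,180,120),(16,255,255),(200,100,450,400),40)[:2]:
    cn=max(cv2.findContours(q[3].astype(np.uint8),0,1)[0],key=cv2.contourArea);P=[onz(w,*k,.123) for k in cv2.approxPolyDP(cn,4,True)[:,0].tolist()];print('key top',np.array(P),np.mean(P,0))
s0,c0=load('side0'),load('scene0')
X=np.array([.5077,.1194,.0589])
for q in comps(s,(0,120,80),(5,255,255),(300,200,370,250),5)+comps(s,(170,120,80),(180,255,255),(300,200,370,250),5):
    P=onplane(s,*q[2],X-.007*n,n)-X;print('side red',q[1:3],np.degrees(np.arctan2(P@cx,P@by)),np.linalg.norm(P))
print('pred tongue 90deg',proj(s,X+.04*cx-.007*n))
uv,dx,dy=slot(s,True);Q=np.array([onplane(s,a,b,X,n)-X for a,b in zip(dx,dy)]);q=np.c_[Q@by,Q@cx];q-=q.mean(0);v=np.linalg.svd(q)[2][0];print('slot angle',np.degrees(np.arctan2(v[1],v[0])))
# changes vs start in fixed views
for nm,a,b in (('side',s0,s),('scene',c0,c)):
    d=cv2.GaussianBlur(cv2.absdiff(a['pixels'],b['pixels']).max(2),(5,5),0)
    k,l,st,ce=cv2.connectedComponentsWithStats((d>28).astype(np.uint8));print(nm,[(st[i].tolist()) for i in range(1,k) if st[i][4]>25])
```

```text
[ 0.4591 -0.3575  0.2297] 33.225 [ 0.3596 -0.1289  0.3106]
key top [[ 0.4579 -0.3786  0.123 ]
 [ 0.4723 -0.3414  0.123 ]
 [ 0.4615 -0.3362  0.123 ]
 [ 0.4484 -0.374   0.123 ]] [ 0.46   -0.3575  0.123 ]
side red (array([334, 214,   7,   7,  29], dtype=int32), array([337.4, 217.2])) 86.34589178885224 0.04104396300452043
pred tongue 90deg (np.float64(338.2122966381391), np.float64(217.6127579599471))
slot angle -89.63029407525364
side [[259, 0, 126, 143, 7376], [415, 0, 31, 12, 213], [505, 0, 122, 281, 17252], [374, 11, 44, 93, 2207], [521, 145, 8, 43, 198], [315, 213, 27, 25, 222], [268, 289, 65, 50, 481]]
scene [[126, 0, 133, 100, 5853], [271, 0, 18, 17, 197], [292, 0, 70, 180, 6382], [142, 20, 7, 25, 126], [88, 53, 100, 200, 7825], [129, 92, 12, 11, 101], [142, 115, 20, 10, 113], [166, 287, 17, 20, 49], [170, 289, 19, 12, 57], [175, 304, 22, 20, 118], [166, 311, 6, 10, 34]]
```

```bash
python3 -c "
from workcell import r
print(r.hand_in())"
```

```text
the job is handed in; nothing more can be done
None
```

The job is handed in at 33 s: the bombilla is in the box and the tray is closed. The cam is locked at its stop (slot measured about 90°), the key is upright in its stand, and the mate, jar and dish show no change from the start pictures. No score came back.

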